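Index the marking dial and load its empty nest

ROBOT

A 7-joint arm with a two-finger parallel gripper is mounted at the origin on the work surface. World frame = base frame: x ahead of the robot, y to its left, z up, the work surface at z = 0. Lengths are in m, angles in rad, forces in N, time in s.
With the tool pointing down it reaches from about 0.4 to 0.85 m from the base axis. Payload 10.4 kg.
Tool frame: the origin (TCP) lies at the very end of the fingers, on their centre line; the grasp point (between the pads) lies 19 mm behind it (manip.grip_depth is the distance from the TCP to the grasp point, in m); z points along the fingers, x is the direction in which the jaws open and shut, and the axes are right-handed (so a half turn about z gives the same grasp; the last joint's range is limited). The gripper opens to 85 mm and grips with 20 to 120 N. Pads are 22 mm wide; open, the fingers measure 114 mm over their backs; the gripper's body (76 mm by 85 mm) begins 54 mm behind the grasp point. The pads swing forward as they close: fully open they stand 13 mm farther back than shut.
Start: joints at [-1.244, 0.332, -0.065, 1.46, 0.022, 1.35, -0.088], TCP at [0.214, 0.587, 0.198] pointing down, gripper open.
Joint ranges: [-2.6, 2.6], [-0.5, 2.12], [-1.47, 1.34], [0.16, 2.42], [-1.27, 4.41], [0.06, 2.06], [-2.6, 2.6]. Speed limits (rad/s): [2.22, 2.22, 2.79, 2.79, 3.14, 3.14, 3.14].

INTERFACE

Orientations are given as a unit quaternion [x, y, z, w].
In Python, from workcell import manip, cams gives the robot as it stands. The module is installed in compiled form; this text tells all that it offers.
- The arm moves only by the tool move_arm, never from a script. Its arguments are lists of equal length, an entry for each row: "claw": the opening, from 0 (shut) to 1 (fully open); "dp": the shift along the tool's x, y, z as a fraction of full scale, a list of three; "turn": the turn, a rotation vector about the tool's x, y, z as a fraction of full scale, a list of three. A call has 1 to 8 rows; each row shifts and turns the commanded pose from where the row before left it, along the tool's axes as they then stand; what a row does not reach is not made up. Full scale, the value 1, is 200 mm for a shift and 45 degrees for a turn. A row lasts 1/12 s, in which the tool goes at most 41.7 mm and 7.16 degrees, less where a joint would pass 70% of its speed; a pose out of reach is approached as far as the arm can. A call with a number of a shift or a turn outside -1 to 1 is refused whole. A call with a gripper value outside its range is refused whole. The fingers move at their own pace and stop on an object; "grip_force" is the grip in N (left out, the last holds). Time passes only in rows, so rows that do not move let the fingers close. It gives the time, the measured TCP pose, the force and the opening at its end, in the units of the state.
- manip.get_obs(): the state, without advancing time (a new reading comes with each control period).
- cams.camera(name): name is "scene" or "top" or "wrist"; returns the picture (480x640x3 uint8, red, green, blue); there is no depth.
- cams.camera_info(name): a dict with "fx", "fy", "cx", "cy" (pixels), "dist" ([k1, k2, p1, p2, k3] as OpenCV has them; the pictures are not rectified), "pose" (4x4, takes a point from camera to world coordinates); the wrist camera has in their place "tool_from_camera" (4x4, takes a point from camera to tool coordinates, whose origin is the TCP and whose axes are the tool frame's). Camera axes: x right, y down, z forward; pixel columns grow to the right and rows downward; lengths in m; the calibration is good to about 2 mm. A picture is of the moment at which its call begins: read the wrist's pose just before it. camera_info takes no time and is no camera call.
- manip.hand_in(): hands the job in, once; it reports no verdict.
The state is a dict: "clock": time; "joint_pos": joint angles; "joint_velocities": joint speeds; "tau": joint torques, N m; "position": TCP position; "ee_rot": TCP orientation; "ft_force": force on the tool from outside, world axes, zero at the start; "torque": the same for the moment, N m; "grip_width": opening from 0.0 (shut) to 1.0 (fully open).
Only numpy, scipy, OpenCV 4.12 (cv2) and the standard library are available. Lean on these libraries where they do the work, as an engineer would, in place of code of your own. Each camera call takes 0.05 s, during which the arm holds its last target.

TASK

Turn the dial on (it ratchets round one way only, anticlockwise seen from above) until its empty nest faces the loading slide, then draw it back firmly against its pawl, without forcing it, and leave it on that stop. Then slide the white ring that waits on the loading slide into that nest, past the spring catch, until it is fully home and flat, with the dial still on its stop. Leave the tray, the bottle and the scanner where they are.

Things in the scene. Friction and masses are not known exactly. Their poses are not given: they have to be found in the camera images.
- fixture: The index fixture of a laser marker, bolted down. Origin on the table (z = 0) under the dial's axis, z up; its -x axis runs out along the loading slide, so the loading point is at x = -88 mm, y = 0. The dial is on its home stop with the empty nest at the slide when the dial's axes are parallel to these.
- slide (a point): Middle of the loading slide's inner edge, on its upper face (64 mm above the table). The level steel deck runs 177 mm out from here along the fixture's -x, 170 mm wide; it is 1 mm higher than the dial, 13 mm gap. Two guide strips (4 mm thick, 14 mm high) are 92 mm apart for the first 42 mm, then flare to about 153 mm apart at 97 mm from here.
- dial: Dark grey dial, 280 mm across, upper face 63 mm above the table; origin on its axis at table height, z up. Four nests, open outwards, on its +x, +y, -x, -y axes: three hold clipped-in white rings (tops at 79 mm, walls 77 mm), the one on -x is empty. It turns stiffly (about 5 N at a post) and stays where left. Anticlockwise it never blocks; every 90 degrees a dog on the rim passes the pawl.
- post (a point): Top centre of one of the dial's four black upright turning posts, 120 mm above the table, 18 mm in diameter, 57 mm tall, made to be pushed or pinched. They stand on the dial's diagonals (45, 135, 225, 315 degrees from its +x axis), 118 mm from its axis; this one is at 45 degrees. Axes as the dial's.
- pawl: The red spring pawl, an 80 mm arm at the dial's rim opposite the slide (tops below 72 mm); origin on its pivot at table height. When a dog has passed, it drops behind it; turned back clockwise, the dog's face meets its roller hard: that is the stop, to be met with a firm pull of 8 to 25 N more than the dial needs to turn. Forcing it over 60 N bends it.
- roller (a point): Steel roller, 8 mm in diameter, at the pawl's tip, 53 mm above the table. In the fixture's frame it lies at x = 145 mm, y = 0 when the pawl has dropped (behind a dog or between dogs); a passing dog lifts it outwards by up to 9 mm.
- empty_nest (a point): Centre of the empty nest on the dial's face, 63 mm above the table, 88 mm from the axis; its axes are the dial's (-x points out of the nest's mouth). A ring fully home has its centre within 3 mm of here. End wall 44 mm inwards of here, side walls 93 mm apart, all 14 mm high.
- catch_nose (a point): Tip of the spring catch, a brass roller at the empty nest's mouth, on one side. It stands 6 mm into the way of the ring and yields sideways; the ring needs a push of some 4 to 8 N to pass it and then goes on about 20 mm to the solid end wall.
- ring_part: The white ring to load, a flat disc 88 mm in diameter with lugs all round, 16 mm thick, 80 to 170 g, too wide to grasp; origin at the centre of its underside, z up. It starts flat on the loading slide, its centre 237 to 263 mm from the dial's axis and up to 12 mm off the slide's centre line.
- tray: Bystander: black open tray 150 x 200 mm, 45 mm high, with three white rings in it; origin at the centre of its underside.
- cleaner: Bystander: blue bottle with a red cap, 64 mm in diameter, 170 mm high; origin at the centre of its underside.
- scanner: Bystander: hand-held scanner lying on its side, 125 mm long, 62 mm wide, 36 mm high; origin under its grip.
Things that resemble listed ones, but are neither listed nor needed, are in the scene too. Of the things that look like the ring_part, the middle-sized one is meant.

How it is judged:
On the way:
1. the empty nest faces the loading slide and the dial is drawn firmly back on its stop (over 4 N), the ring not yet in it (x of empty_nest in the frame of fixture below -0.08 m and y of empty_nest in the frame of fixture between -0.002 and 0.002 m and x of roller in the frame of fixture below 0.147 m and horizontal distance between ring_part and empty_nest above 0.06 m and contact force between dial and pawl above 4 N), for 0.2 s.
At the end, for the whole second after the job is handed in: Empty nest at the slide (centre within 2 mm of its centre line), dial on its stop, pawl dropped (roller x below 147 mm); ring at rest in the nest, flat (0.05 rad, 2 mm in height), centre within 3.5 mm of the nest's; tray, bottle and scanner within 30 mm of their starts (x of empty_nest in the frame of fixture below -0.08 m and y of empty_nest in the frame of fixture between -0.002 and 0.002 m and x of roller in the frame of fixture below 0.147 m and horizontal distance between ring_part and empty_nest below 0.0035 m and z of ring_part in the frame of empty_nest between -0.002 and 0.002 m and angle between ring_part's own z axis and vertical below 0.05 rad and linear speed of ring_part below 0.01 m/s and distance of each of tray, cleaner, scanner from where it was at the start of the episode below 0.03 m); the robot touches nothing.
It fails at once if the tray, the bottle or the scanner is pushed about (more than 30 mm) (distance of any of tray, cleaner, scanner from where it was at the start of the episode above 0.03 m).
It fails at once if the dial is forced against the pawl (over 60 N) (contact force between dial and pawl above 60 N).
It also fails if it takes over 72 s, if anything falls off the work surface, if the arm or the gripper's body presses on something with over 40 N, if the wrist force passes 120 N, or if a joint passes its speed limit or range.

## Working session

There is one attempt and no reset: what is moved stays moved. The work goes in short steps, Python scripts to look and compute and a tool call to move; the robot and the scene stay as the last step left them, time stands still between calls to the robot, and variables do not carry over. Pictures are saved under pics/ and viewed, and the job is handed in when it is done.

Besides the shell and the picture viewer there is one more tool, called after "Emit:" as a command line: name --argument value ..., lists and objects as JSON in quotes. move_arm: Moves the arm, as the interface text tells. Shift numbers are shares of 200 mm and turn numbers shares of 45 degrees, none past 1 either way. Its arguments: {"type":"object","properties":{"claw":{"type":"array","items":{"type":"number"}},"dp":{"type":"array","items":{"type":"array","items":{"type":"number"}}},"turn":{"type":"array","items":{"type":"array","items":{"type":"number"}}},"grip_force":{"type":"number"}},"required":["claw","dp","turn"]}

```bash
ls; mkdir -p pics
cat > h.py <<'E'
import numpy as np,cv2
from workcell import manip,cams
from scipy.spatial.transform import Rotation as R
def snap(n,f):
    o=manip.get_obs(); im=cams.camera(n); cv2.imwrite('pics/'+f,im[:,:,::-1]); return o,im
def cam(n,o=None):
    i=cams.camera_info(n); K=np.array([[i['fx'],0,i['cx']],[0,i['fy'],i['cy']],[0,0,1.]]); d=np.array(i['dist'],float)
    if 'pose' in i: T=np.array(i['pose'])
    else:
        T=np.eye(4); T[:3,:3]=R.from_quat(o['ee_rot']).as_matrix(); T[:3,3]=o['position']; T=T@np.array(i['tool_from_camera'])
    return K,d,T
def ray(c,uv,z):
    K,d,T=c; p=cv2.undistortPoints(np.array(uv,float).reshape(-1,1,2),K,d).reshape(-1,2)
    v=np.c_[p,np.ones(len(p))]@T[:3,:3].T; s=(z-T[2,3])/v[:,2]
    return T[:3,3]+v*s[:,None]
def proj(c,P):
    K,d,T=c; Ti=np.linalg.inv(T); return cv2.projectPoints(np.array(P,float).reshape(-1,1,3),cv2.Rodrigues(Ti[:3,:3])[0],Ti[:3,3],K,d)[0].reshape(-1,2)
E
python3 - <<'E'
from h import *
for n in('scene','top','wrist'): o,_=snap(n,n+'0.png')
print(o)
for n in('scene','top'):print(cams.camera_info(n))
E
```

```text
pics
{'clock': 0.1, 'joint_pos': array([-1.24360023,  0.33282785, -0.06469346,  1.46085964,  0.0216084 ,
        1.34991848, -0.08849493]), 'joint_velocities': array([ 0.00063245, -0.00232043,  0.00094758, -0.00142289,  0.00070514,
        0.00140156,  0.00077579]), 'tau': array([ 1.20474055e-03, -6.26743841e+01,  4.89756942e-02, -3.92431855e+01,
        1.63012074e-02,  6.94735572e-03,  9.98007266e-06]), 'position': array([0.21407069, 0.58678337, 0.19758244]), 'ee_rot': array([ 8.19355504e-01,  5.73285377e-01, -5.18856042e-04,  4.05978017e-04]), 'ft_force': array([-0.56505233, -0.49243253,  0.04786515]), 'torque': array([ 0.00098246, -0.02259995, -0.03620083]), 'grip_width': 1.0008342274003712}
{'fx': 445.9260372609816, 'fy': 445.9260372609816, 'cx': 313.96368353497155, 'cy': 245.44898824598454, 'dist': array([-0.00337722,  0.        ,  0.        ,  0.        ,  0.        ]), 'pose': array([[-0.65803514,  0.53608922, -0.52877038,  1.17543984],
       [ 0.75297146,  0.4639344 , -0.46668925,  0.6142537 ],
       [-0.0048723 , -0.70524692, -0.70894502,  1.00052719],
       [ 0.        ,  0.        ,  0.        ,  1.        ]])}
{'fx': 450.88022618546273, 'fy': 450.88022618546273, 'cx': 321.051962978576, 'cy': 237.3664854304607, 'dist': array([0.03225654, 0.        , 0.        , 0.        , 0.        ]), 'pose': array([[-2.71161199e-02, -9.97442903e-01,  6.61239150e-02,
         4.22558648e-01],
       [-9.99632119e-01,  2.70955153e-02, -1.20856368e-03,
         1.41765694e-02],
       [-5.86188285e-04, -6.61323608e-02, -9.97810687e-01,
         1.13570295e+00],
       [ 0.00000000e+00,  0.00000000e+00,  0.00000000e+00,
         1.00000000e+00]])}
```

View pics/scene0.png

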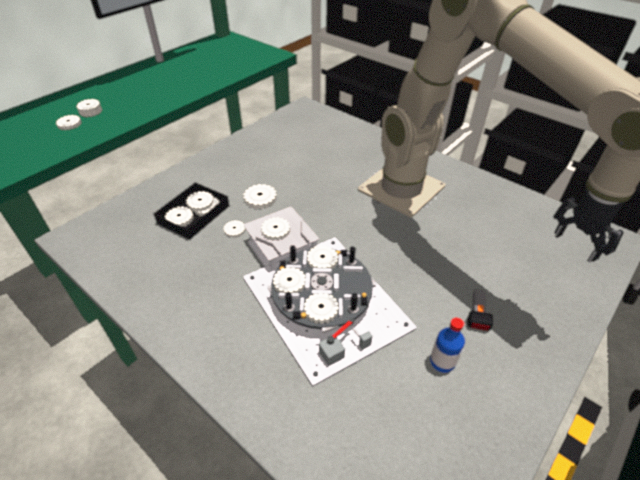

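View pics/top0.png

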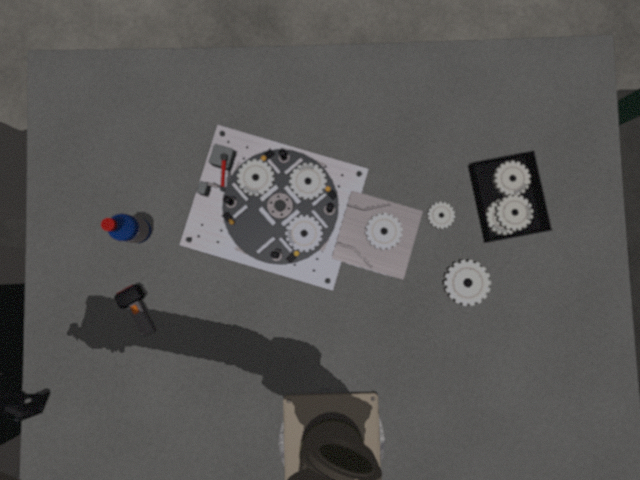

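View pics/wrist0.png

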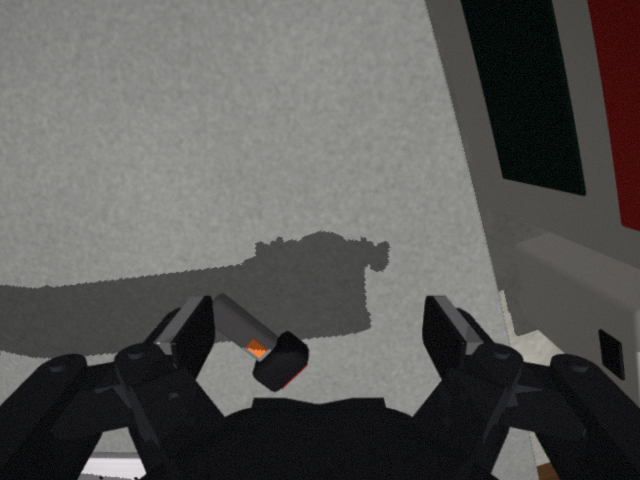

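Run:
```python
import cv2
im=cv2.imread('pics/top0.png')[110:310,170:436]
cv2.imwrite('pics/top0z.png',cv2.resize(im,None,fx=3,fy=3,interpolation=cv2.INTER_CUBIC))
```

```text
(no output)
```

View pics/top0z.png

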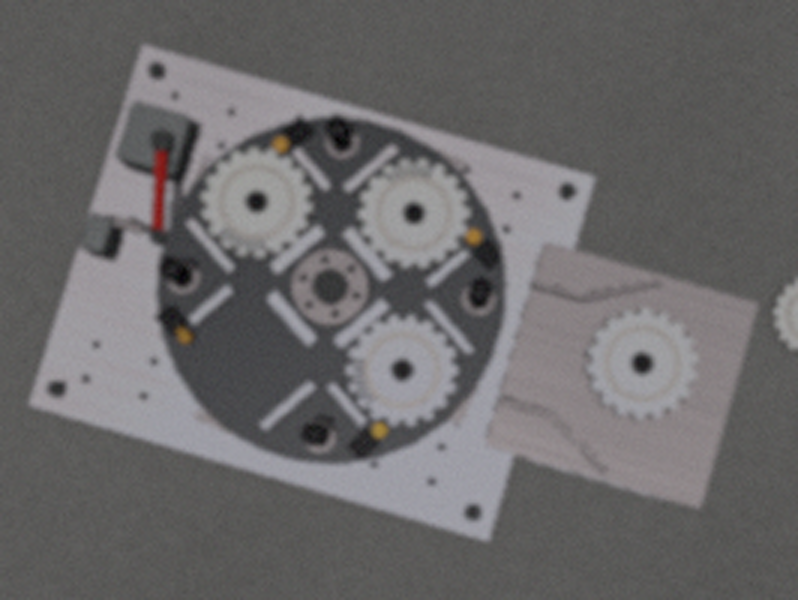

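Run:
```python
from h import *
c=cam('top')
f=lambda l:np.array(l)/3.+[170,110]-1/3
D=ray(c,f([(545,242),(757,303),(700,508),(488,445)]),.064)[:,:2]; print('deck',D)
e=D[[0,3]].mean(0);o=D[[1,2]].mean(0); d=(o-e);print(np.linalg.norm(d),np.linalg.norm(D[0]-D[3]),e,o)
fx=-d/np.linalg.norm(d); print('fix x dir deg',np.degrees(np.arctan2(fx[1],fx[0])))
r=ray(c,f([(257,201),(414,212),(402,370),(642,362)]),.079)[:,:2]; print('rings',r)
ctr=(r[0]+r[2])/2; print('ctr',ctr,np.linalg.norm(r[0]-r[2])/2, 'hub', ray(c,f([(330,287)]),.065), 'e->ctr', (ctr-e)@fx, (ctr-e)@[-fx[1],fx[0]], 'ring', (r[3]-ctr)@fx,(r[3]-ctr)@[-fx[1],fx[0]])
for v in [r[1]-ctr]: print('dial +x deg',np.degrees(np.arctan2(v[1],v[0])))
v=r[0]-r[2]; print('dial y?',np.degrees(np.arctan2(v[1],v[0])))
P=ray(c,f([(340,130),(180,272),(317,432),(480,292)]),.12)[:,:2]; print(P, np.linalg.norm(P-ctr,axis=1),np.degrees(np.arctan2(*(P-ctr).T[::-1])))
```

```text
deck [[ 0.60457197 -0.06275615]
 [ 0.55088641 -0.22973443]
 [ 0.38970666 -0.17812041]
 [ 0.44376437 -0.01256974]]
0.1747742283904046 0.16845699501123815 [ 0.52416817 -0.03766294] [ 0.47029653 -0.20392742]
fix x dir deg 72.04706721963615
rings [[ 0.64075515  0.164498  ]
 [ 0.62871183  0.04090394]
 [ 0.5039758   0.05346215]
 [ 0.50514524 -0.13461429]]
ctr [0.57236548 0.10898008] 0.0880873859213891 hub [[0.57290632 0.10968375 0.065     ]] e->ctr 0.1543591029203486 -0.0006499794930679861 ring -0.25245343876952825 -0.011137171222355113
dial +x deg -50.38557697407721
dial y? 39.06928029051686
[[ 0.6851863   0.09455216]
 [ 0.57959257  0.21773881]
 [ 0.45589584  0.11684364]
 [ 0.55831624 -0.00845048]] [0.11373963 0.1089986  0.1167348  0.11826799] [ -7.28762851  86.1982482  176.13748121 -96.82236575]
```

```bash
cat >> h.py <<'E'
def ax(yaw):
    a=np.radians(yaw); return np.array([np.cos(a),np.sin(a)]),np.array([np.sin(a),-np.cos(a)])
def yaw(o):
    v=R.from_quat(o['ee_rot']).as_matrix()[:,0]; return np.degrees(np.arctan2(v[1],v[0]))
def to(target,y=None):
    "remaining move in tool axes (fraction) and turn fraction"
    o=manip.get_obs(); d=np.array(target)-o['position']; M=R.from_quat(o['ee_rot']).as_matrix()
    print('t',round(o['clock'],2),'pos',o['position'].round(4),'yaw',round(yaw(o),2),'F',o['ft_force'].round(2),'grip',round(o['grip_width'],3))
    print('dp total', (M.T@d/.2).round(4), 'turn z', None if y is None else round(-(y-yaw(o))/45,4))
E
python3 -c "
from h import *
to([.5844,.2269,.198],-5.7)"
```

```text
t 0.15 pos [0.2141 0.5869 0.1977] yaw 69.96 F [-0.06 -0.47 -0.04] grip 0.998
dp total [-1.0565e+00  2.3562e+00 -2.0000e-04] turn z 1.6814
```

Emit:
move_arm --claw '[1,1,1,1,1,1,1]' --dp '[[-0.075,0.168,0],[-0.075,0.168,0],[-0.075,0.168,0],[-0.075,0.168,0],[-0.075,0.168,0],[-0.075,0.168,0],[-0.075,0.168,0]]' --turn '[[0,0,0],[0,0,0],[0,0,0],[0,0,0],[0,0,0],[0,0,0],[0,0,0]]'

```text
clock: 0.73
position: [0.4001, 0.4063, 0.1982]
ee_rot: [0.819, 0.573, -0.0, -0.0]
ft_force: [1.8, 0.2, 0.3]
grip_width: 1.0
```

Emit:
move_arm --claw '[1,1,1,1,1,1,1]' --dp '[[-0.075,0.168,0],[-0.075,0.168,0],[-0.075,0.168,0],[-0.075,0.168,0],[-0.075,0.168,0],[-0.075,0.168,0],[-0.075,0.168,0]]' --turn '[[0,0,0],[0,0,0],[0,0,0],[0,0,0],[0,0,0],[0,0,0],[0,0,0]]'

```text
clock: 1.32
position: [0.585, 0.2272, 0.1982]
ee_rot: [0.819, 0.573, -0.0, -0.0]
ft_force: [1.0, 0.4, 0.9]
grip_width: 1.001
```

Emit:
move_arm --claw '[1,1,1,1,1,1,1,1]' --dp '[[0,0,0],[0,0,0],[0,0,0],[0,0,0],[0,0,0],[0,0,0],[0,0,0],[0,0,0]]' --turn '[[0,0,0.14],[0,0,0.14],[0,0,0.14],[0,0,0.14],[0,0,0.14],[0,0,0.14],[0,0,0.14],[0,0,0.14]]'

```text
clock: 1.98
position: [0.5839, 0.2287, 0.198]
ee_rot: [0.986, 0.167, -0.0, 0.0]
ft_force: [0.4, -0.2, 0.8]
grip_width: 1.0
```

Emit:
move_arm --claw '[1,1,1,1,1,1]' --dp '[[0,0,0],[0,0,0],[0,0,0],[0,0,0],[0,0,0],[0,0,0]]' --turn '[[0,0,0.14],[0,0,0.14],[0,0,0.14],[0,0,0.14],[0,0,0],[0,0,0]]'

```text
clock: 2.48
position: [0.584, 0.2287, 0.1981]
ee_rot: [0.999, -0.047, -0.0, 0.0]
ft_force: [-0.1, 0.7, -0.4]
grip_width: 0.997
```

```bash
python3 -c "
from h import *
o,im=snap('wrist','w1.png')
to([.5844,.2269,.198],-5.7)"
```

```text
t 2.53 pos [0.584  0.2287 0.1981] yaw -5.41 F [-0.56  0.47 -0.06] grip 1.0
dp total [0.0029 0.0089 0.0006] turn z 0.0064
```

View pics/w1.png

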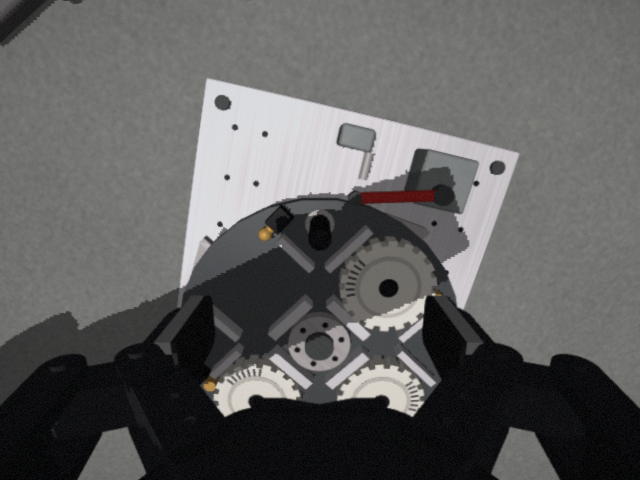

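```bash
python3 -c "
from h import *
o=manip.get_obs();c=cam('wrist',o);print(c[2].round(3))
print('post', ray(c,[(320,240)],.12),'hub',ray(c,[(319,345)],.065))
print(proj(c,[(.5844,.2269,.12),(.5844,.2269,.063),tuple(o['position'])]))"
python3 - <<'E'
import cv2
im=cv2.imread('pics/w1.png')[180:360,180:480]
cv2.imwrite('pics/w1z.png',cv2.resize(im,(750,450),interpolation=cv2.INTER_CUBIC))
E
```

```text
[[ 0.996 -0.09  -0.025  0.59 ]
 [-0.093 -0.958 -0.27   0.296]
 [ 0.     0.271 -0.963  0.374]
 [ 0.     0.     0.     1.   ]]
post [[0.58463064 0.22483342 0.12      ]] hub [[0.57249693 0.10140382 0.065     ]]
[[319.43496552 237.3647278 ]
 [319.21441869 220.55595354]
 [318.84122477 273.21138851]]
```

View pics/w1z.png

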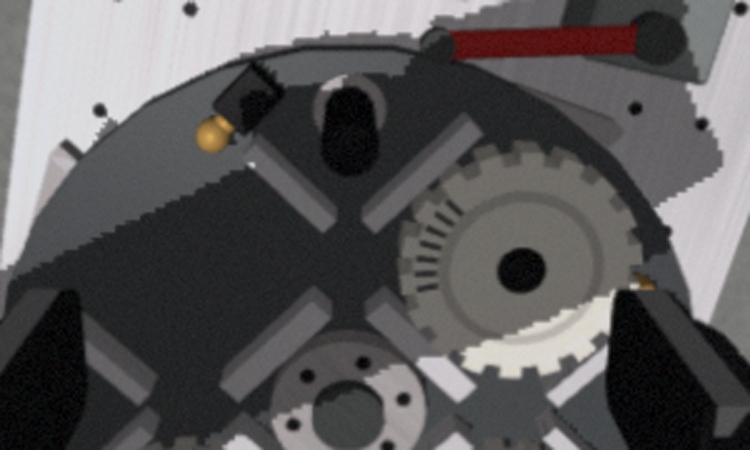

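Emit:
move_arm --claw '[1,1,1,1,1,0.5,0.3,0.3]' --dp '[[0.003,0.015,0.1],[0,0,0.12],[0,0,0.12],[0,0,0.12],[0,0,0.08],[0,0,0],[0,0,0],[0,0,0]]' --turn '[[0,0,0],[0,0,0],[0,0,0],[0,0,0],[0,0,0],[0,0,0],[0,0,0],[0,0,0]]' --grip_force 60

```text
clock: 3.2
position: [0.5852, 0.2259, 0.0917]
ee_rot: [0.999, -0.049, 0.001, -0.0]
ft_force: [-0.3, 0.6, 1.3]
grip_width: 0.603
```

Emit:
move_arm --claw '[0.1,0.1,0.1,0.1,0.1,0.1]' --dp '[[0,0,0],[0,0,0],[0,0,0],[0,0,0],[0,0,0],[0,0,0]]' --turn '[[0,0,0],[0,0,0],[0,0,0],[0,0,0],[0,0,0],[0,0,0]]'

```text
clock: 3.7
position: [0.5845, 0.2257, 0.0904]
ee_rot: [0.999, -0.049, 0.0, -0.0]
ft_force: [-0.4, 0.2, -0.3]
grip_width: 0.099
```

```bash
python3 -c "
from h import *
o,im=snap('wrist','w2.png')
to([.5844,.2265,.09],-5.7)"
```

```text
t 3.75 pos [0.5844 0.2257 0.0904] yaw -5.63 F [0.61 0.27 0.1 ] grip 0.102
dp total [-0.0005 -0.004   0.0019] turn z 0.0015
```

View pics/w2.png

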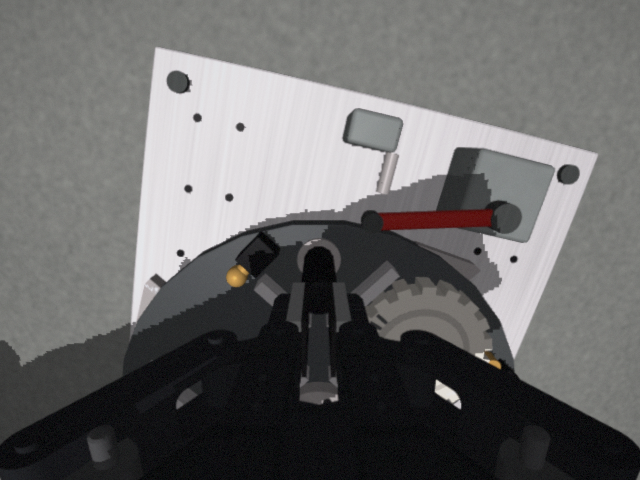

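Run:
```python
import cv2
from h import *
im=cv2.imread('pics/w2.png')[220:420,220:420]
im=cv2.convertScaleAbs(im,alpha=2,beta=20)
cv2.imwrite('pics/w2z.png',cv2.resize(im,(600,600),interpolation=cv2.INTER_CUBIC))
o=manip.get_obs();c=cam('wrist',o)
print(proj(c,[(.5844,.2269,.12),(.5844,.2269,.063),tuple(o['position']),(.5844,.2257,.109)]))
snap('scene','s2.png'); im=cv2.imread('pics/s2.png')[210:350,220:420]
cv2.imwrite('pics/s2z.png',cv2.resize(im,(800,560),interpolation=cv2.INTER_CUBIC))
```

```text
[[318.68383351 294.61783602]
 [318.52086586 254.90877067]
 [318.83537506 273.20858284]
 [318.88724545 287.26865966]]
```

View pics/w2z.png

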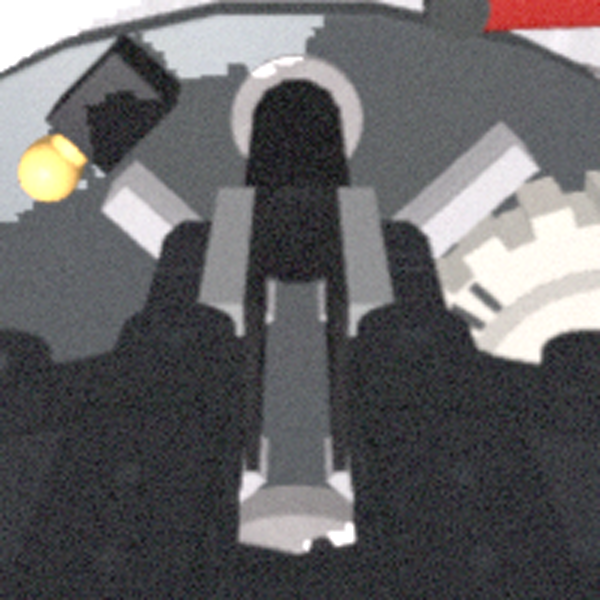

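View pics/s2z.png

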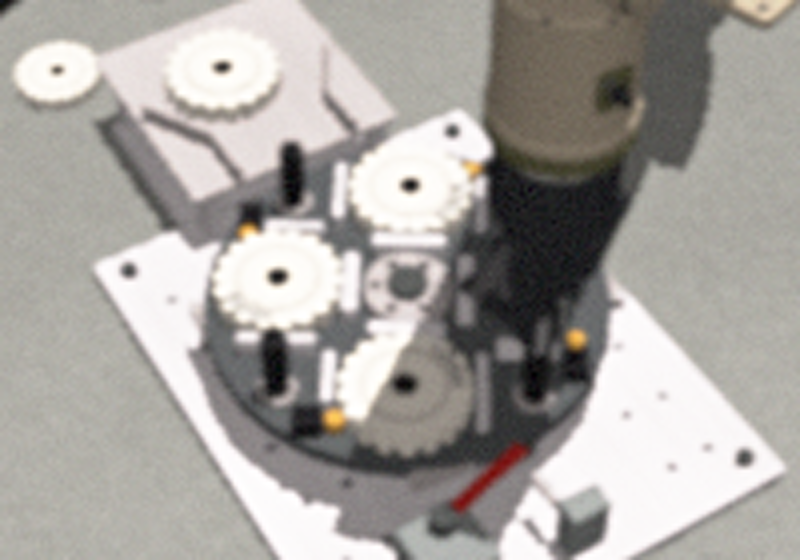

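Emit:
move_arm --claw '[0,0,0,0]' --dp '[[0,0,0],[0,0,0],[0,0,0],[0,0,0]]' --turn '[[0,0,0],[0,0,0],[0,0,0],[0,0,0]]'

```text
clock: 4.13
position: [0.5844, 0.2256, 0.0903]
ee_rot: [0.999, -0.049, -0.0, -0.0]
ft_force: [-0.1, 0.9, 0.7]
grip_width: 0.002
```

Run:
```python
import cv2
from h import *
snap('wrist','w3.png')
im=cv2.imread('pics/w3.png')[220:420,220:420]
im=cv2.convertScaleAbs(im,alpha=2,beta=20)
cv2.imwrite('pics/w3z.png',cv2.resize(im,(600,600),interpolation=cv2.INTER_CUBIC))
to([.5844,.2265,.09],-5.7)
```

```text
t 4.18 pos [0.5844 0.2256 0.0903] yaw -5.64 F [-0.06  0.27 -0.69] grip -0.001
dp total [-0.0006 -0.0042  0.0014] turn z 0.0013
```

View pics/w3z.png

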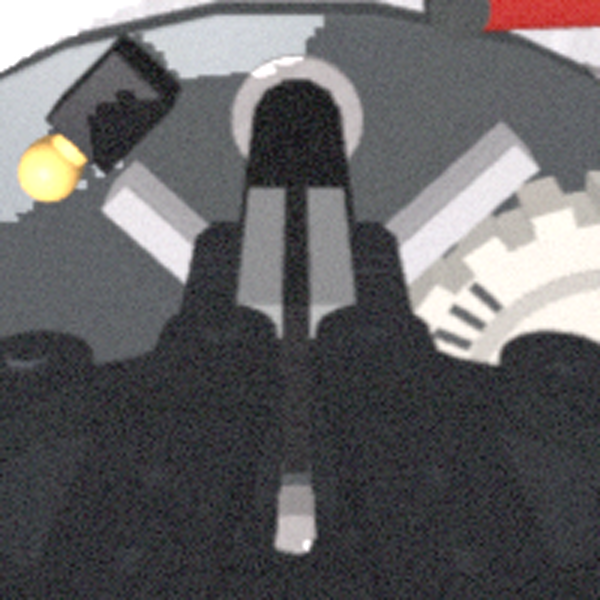

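Run:
```python
from h import *
c=cam('scene');z=lambda p:((proj(c,p)-[220,210])*4).round()
print(z([(.5844,.2269,.12),(.5844,.2269,.063),(.5844,.2256,.0903),(.572,.109,.063)]))
ct=np.array([.5727,.1095])
for a in(-5.7,84.3,174.3,-95.7):
  p=ct+.118*np.array([np.cos(np.radians(a)),np.sin(np.radians(a))]); print(a,z([(*p,.12),(*p,.063)]).tolist())
snap('scene','s3.png'); im=cv2.imread('pics/s3.png')[230:330,310:410]
im=cv2.convertScaleAbs(im,alpha=1.5,beta=20)
cv2.imwrite('pics/s3z.png',cv2.resize(im,(600,600),interpolation=cv2.INTER_CUBIC))
_,im=snap('top','t3.png'); im=cv2.imread('pics/t3.png')[110:310,170:370]
im=cv2.convertScaleAbs(im,alpha=2,beta=20)
cv2.imwrite('pics/t3z.png',cv2.resize(im,(600,600),interpolation=cv2.INTER_CUBIC))
c=cam('top');print((proj(c,[(.5844,.2269,.12),(.5844,.2256,.0903)])-[170,110])*3)
```

```text
[[538. 340.]
 [533. 395.]
 [534. 368.]
 [407. 293.]]
-5.7 [[272.0, 334.0], [276.0, 389.0]]
84.3 [[538.0, 340.0], [533.0, 395.0]]
174.3 [[530.0, 151.0], [526.0, 207.0]]
-95.7 [[290.0, 146.0], [293.0, 202.0]]
[[166.75201727 265.00055055]
 [176.53519415 270.78847081]]
```

View pics/s3z.png

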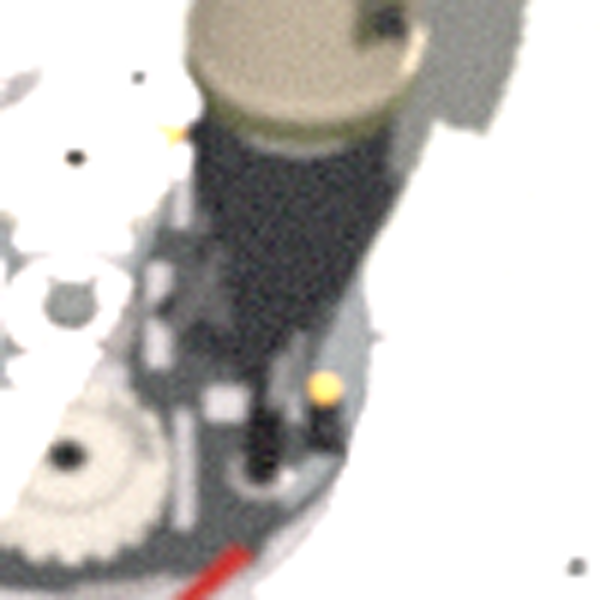

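View pics/t3z.png

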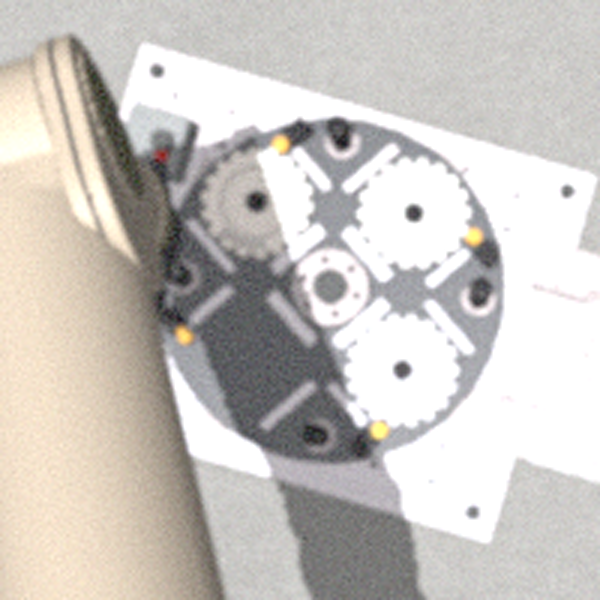

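Run:
```python
from h import *
o=manip.get_obs();c=cam('wrist',o)
for z in(.0903,.1,.11,.12,.13,.14): print(z,proj(c,[(.5844,.2366,z),(.5844,.2256,z),(.5944,.2256,z)]).round(1).tolist())
ct=cam('top'); print(ray(ct,np.array([(182,280),(340,142),(318,440),(480,300)])/3.+[170,110],.064))
```

```text
0.0903 [[316.7, 253.7], [318.8, 273.4], [337.6, 271.7]]
0.1 [[316.7, 259.8], [318.8, 280.4], [338.6, 278.6]]
0.11 [[316.6, 266.7], [318.9, 288.4], [339.8, 286.5]]
0.12 [[316.5, 274.6], [318.9, 297.3], [341.1, 295.3]]
0.13 [[316.4, 283.4], [319.0, 307.5], [342.6, 305.3]]
0.14 [[316.3, 293.5], [319.0, 318.9], [344.3, 316.7]]
[[ 0.58096386  0.22668461  0.064     ]
 [ 0.68908384  0.09841955  0.064     ]
 [ 0.45057004  0.12106612  0.064     ]
 [ 0.55856209 -0.01029048  0.064     ]]
```

Emit:
move_arm --claw '[0,0,0,0]' --dp '[[0,0,-0.15],[0,0,-0.15],[0,0,-0.1],[0,0,0]]' --turn '[[0,0,0],[0,0,0],[0,0,0],[0,0,0]]'

```text
clock: 4.62
position: [0.5867, 0.2263, 0.1754]
ee_rot: [0.999, -0.049, 0.003, -0.002]
ft_force: [1.1, 0.2, -0.3]
grip_width: -0.003
```

Run:
```python
from h import *
o,_=snap('scene','s4.png'); im=cv2.imread('pics/s4.png')[190:340,280:480]
im=cv2.convertScaleAbs(im,alpha=1.7,beta=20)
c=cam('scene'); p=proj(c,[o['position'],(.5825,.227,.12),(.5825,.227,.063)]);print(o['position'],(p-[280,190])*4)
cv2.imwrite('pics/s4z.png',cv2.resize(im,(800,600),interpolation=cv2.INTER_CUBIC))
o,_=snap('wrist','w4.png')
print(proj(cam('wrist',o),[o['position']]))
```

```text
[0.58667197 0.22633902 0.17535026] [[300.35171002 364.75879971]
 [299.89994023 418.66738121]
 [294.60342308 473.66346651]]
[[318.83584966 273.20762315]]
```

View pics/s4z.png

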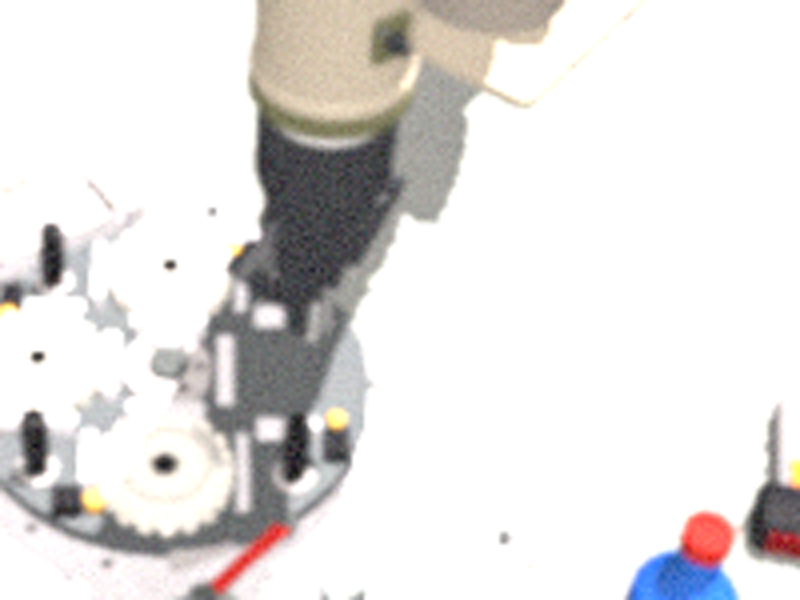

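View pics/w4.png

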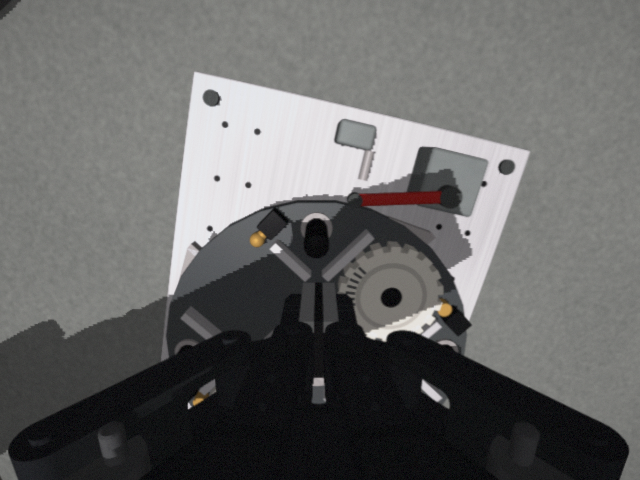

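Emit:
move_arm --claw '[1,1,1,1,1,1]' --dp '[[-0.02,0,0],[0,0,0],[0,0,0],[0,0,0],[0,0,0],[0,0,0]]' --turn '[[0,0,0],[0,0,0],[0,0,0],[0,0,0],[0,0,0],[0,0,0]]'

```text
clock: 5.22
position: [0.5804, 0.226, 0.1701]
ee_rot: [0.999, -0.049, -0.0, 0.0]
ft_force: [-0.2, 0.2, 0.7]
grip_width: 0.843
```

```bash
python3 -c "
from h import *
to([.583,.2265,.058],-5.7)"
```

```text
t 5.22 pos [0.5804 0.226  0.1701] yaw -5.64 F [-0.21  0.22  0.7 ] grip 0.843
dp total [ 0.0128 -0.0038  0.5603] turn z 0.0013
```

Emit:
move_arm --claw '[1,1,1,1,1,1,1]' --dp '[[0.012,0,0.06],[0,0,0.1],[0,0,0.1],[0,0,0.1],[0,0,0.1],[0,0,0.1],[0,0,0]]' --turn '[[0,0,0],[0,0,0],[0,0,0],[0,0,0],[0,0,0],[0,0,0],[0,0,0]]'

```text
clock: 5.8
position: [0.5802, 0.2247, 0.0533]
ee_rot: [0.999, -0.049, -0.003, 0.002]
ft_force: [-0.6, 0.4, -0.8]
grip_width: 1.0
```

Emit:
move_arm --claw '[0,0,0,0,0,0,0,0]' --dp '[[0,0,0],[0,0,0],[0,0,0],[0,0,0],[0,0,0],[0,0,0],[0,0,0],[0,0,0]]' --turn '[[0,0,0],[0,0,0],[0,0,0],[0,0,0],[0,0,0],[0,0,0],[0,0,0],[0,0,0]]'

```text
clock: 6.47
position: [0.5837, 0.2261, 0.0594]
ee_rot: [0.999, -0.049, 0.001, -0.001]
ft_force: [0.3, -0.0, 4.8]
grip_width: 0.189
```

```bash
python3 -c "
from h import *
to([.583,.2265,.058],-5.7)
im=snap('wrist','w5.png')"
```

```text
t 6.47 pos [0.5837 0.2261 0.0594] yaw -5.64 F [ 0.33 -0.03  4.82] grip 0.189
dp total [-0.0036 -0.0018  0.0071] turn z 0.0013
```

View pics/w5.png

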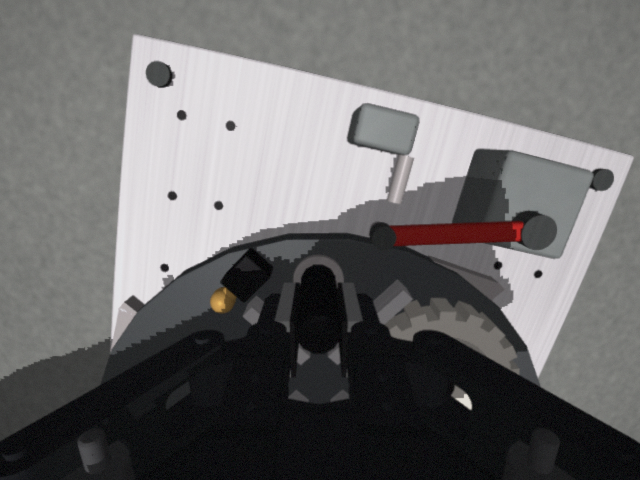

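Emit:
move_arm --claw '[0,0,0,0,0,0]' --dp '[[-0.0309,0.0008,0],[-0.0309,0.0008,0],[-0.0309,0.0008,0],[-0.0309,0.0008,0],[-0.0309,0.0008,0],[-0.0309,0.0008,0]]' --turn '[[0,0,-0.0667],[0,0,-0.0667],[0,0,-0.0667],[0,0,-0.0667],[0,0,-0.0667],[0,0,-0.0667]]'

```text
clock: 7.02
position: [0.5475, 0.2237, 0.0594]
ee_rot: [0.994, 0.109, 0.002, -0.0]
ft_force: [6.1, 0.8, 2.1]
grip_width: 0.193
```

```bash
cat >> h.py <<'E'
CT=np.array([.5727,.1095])
def arc():
    o=manip.get_obs(); d=o['position'][:2]-CT; a=np.degrees(np.arctan2(d[1],d[0])); 
    u=d/np.linalg.norm(d); t=np.array([-u[1],u[0]]); F=o['ft_force']
    print('t',round(o['clock'],2),'r',np.linalg.norm(d).round(4),'ang',a.round(2),'yaw+90',(yaw(o)+90).__round__(2),'z',o['position'][2].round(4),'Fr,Ft(acw+),Fz',(F[:2]@u).round(1),(F[:2]@t).round(1),F[2].round(1),'grip',round(o['grip_width'],3))
    print('j',o['joint_pos'].round(2))
E
python3 -c "
from h import *
arc()"
```

```text
t 7.02 r 0.117 ang 102.46 yaw+90 102.48 z 0.0594 Fr,Ft(acw+),Fz -0.6 -6.2 2.1 grip 0.193
j [-0.74  0.38  0.34  1.73 -0.14  1.05 -0.14]
```

Emit:
move_arm --claw '[0,0,0,0,0,0,0,0]' --dp '[[-0.0309,0.0008,0],[-0.0309,0.0008,0],[-0.0309,0.0008,0],[-0.0309,0.0008,0],[-0.0309,0.0008,0],[-0.0309,0.0008,0],[-0.0309,0.0008,0],[-0.0309,0.0008,0]]' --turn '[[0,0,-0.0667],[0,0,-0.0667],[0,0,-0.0667],[0,0,-0.0667],[0,0,-0.0667],[0,0,-0.0667],[0,0,-0.0667],[0,0,-0.0667]]'

```text
clock: 7.68
position: [0.5027, 0.2034, 0.0594]
ee_rot: [0.95, 0.313, 0.002, -0.0]
ft_force: [4.8, -1.0, 3.2]
grip_width: 0.19
```

Emit:
move_arm --claw '[0,0,0,0,0,0,0,0]' --dp '[[-0.0309,0.0008,0],[-0.0309,0.0008,0],[-0.0309,0.0008,0],[-0.0309,0.0008,0],[-0.0309,0.0008,0],[-0.0309,0.0008,0],[-0.0309,0.0008,0],[-0.0309,0.0008,0]]' --turn '[[0,0,-0.0667],[0,0,-0.0667],[0,0,-0.0667],[0,0,-0.0667],[0,0,-0.0667],[0,0,-0.0667],[0,0,-0.0667],[0,0,-0.0667]]'

```text
clock: 8.35
position: [0.4702, 0.1668, 0.0594]
ee_rot: [0.864, 0.504, 0.002, 0.0]
ft_force: [6.2, -0.4, 1.5]
grip_width: 0.193
```

```bash
python3 -c "
from h import *
arc()"
```

```text
t 8.35 r 0.1174 ang 150.78 yaw+90 150.5 z 0.0594 Fr,Ft(acw+),Fz -5.6 -2.7 1.5 grip 0.193
j [-0.65  0.18  0.24  1.97 -0.05  1.    0.67]
```

Emit:
move_arm --claw '[0,0,0,0,0,0,0,0]' --dp '[[-0.0309,0.0008,0],[-0.0309,0.0008,0],[-0.0309,0.0008,0],[-0.0309,0.0008,0],[-0.0309,0.0008,0],[-0.0309,0.0008,0],[-0.0309,0.0008,0],[-0.0309,0.0008,0]]' --turn '[[0,0,-0.0667],[0,0,-0.0667],[0,0,-0.0667],[0,0,-0.0667],[0,0,-0.0667],[0,0,-0.0667],[0,0,-0.0667],[0,0,-0.0667]]'

```text
clock: 9.02
position: [0.4553, 0.1203, 0.0594]
ee_rot: [0.74, 0.673, 0.002, 0.001]
ft_force: [4.8, 1.8, 2.0]
grip_width: 0.191
```

```bash
python3 -c "
from h import *
arc()"
```

```text
t 9.02 r 0.1179 ang 174.72 yaw+90 174.53 z 0.0594 Fr,Ft(acw+),Fz -4.6 -2.2 2.0 grip 0.191
j [-0.57  0.12  0.23  2.03 -0.03  0.99  1.15]
```

Emit:
move_arm --claw '[0,0,0,0,0,0,0,0]' --dp '[[-0.0309,0.0008,0],[-0.0309,0.0008,0],[-0.0309,0.0008,0],[-0.0309,0.0008,0],[-0.0309,0.0008,0],[-0.0309,0.0008,0],[-0.0309,0.0008,0],[-0.0309,0.0008,0]]' --turn '[[0,0,-0.0667],[0,0,-0.0667],[0,0,-0.0667],[0,0,-0.0667],[0,0,-0.0667],[0,0,-0.0667],[0,0,-0.0667],[0,0,-0.0667]]'

```text
clock: 9.68
position: [0.4603, 0.0722, 0.0593]
ee_rot: [0.584, 0.812, 0.002, 0.0]
ft_force: [0.7, 5.1, 4.9]
grip_width: 0.192
```

```bash
python3 -c "
from h import *
arc()
_,im=snap('top','t6.png'); im=cv2.imread('pics/t6.png')[110:310,170:436]
im=cv2.convertScaleAbs(im,alpha=1.7,beta=20)
cv2.imwrite('pics/t6z.png',cv2.resize(im,None,fx=3,fy=3,interpolation=cv2.INTER_CUBIC))
"
```

```text
t 9.68 r 0.1185 ang -161.64 yaw+90 198.57 z 0.0593 Fr,Ft(acw+),Fz -2.2 -4.6 4.9 grip 0.192
j [-0.48  0.11  0.25  2.04 -0.03  0.99  1.67]
```

View pics/t6z.png

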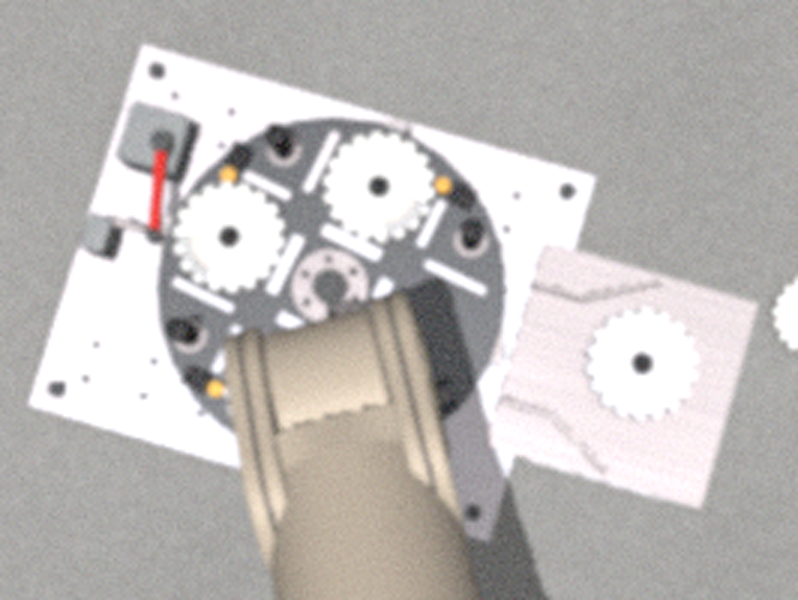

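Emit:
move_arm --claw '[0,0,0,0,0,0]' --dp '[[-0.0309,0.0008,0],[-0.0309,0.0008,0],[-0.0309,0.0008,0],[-0.0309,0.0008,0],[-0.0309,0.0008,0],[0,0,0]]' --turn '[[0,0,-0.0667],[0,0,-0.0667],[0,0,-0.0667],[0,0,-0.0667],[0,0,-0.0667],[0,0,0]]'

```text
clock: 10.23
position: [0.4743, 0.0429, 0.0594]
ee_rot: [0.474, 0.881, 0.001, 0.001]
ft_force: [2.9, -2.7, 5.5]
grip_width: 0.19
```

```bash
python3 -c "
from h import *
arc()
_,im=snap('top','t7.png'); im=cv2.imread('pics/t7.png')[110:310,170:436]
im=cv2.convertScaleAbs(im,alpha=1.7,beta=20)
cv2.imwrite('pics/t7z.png',cv2.resize(im,None,fx=3,fy=3,interpolation=cv2.INTER_CUBIC))
"
```

```text
t 10.23 r 0.1189 ang -145.89 yaw+90 213.47 z 0.0594 Fr,Ft(acw+),Fz -0.9 3.8 5.5 grip 0.19
j [-0.43  0.13  0.26  2.02 -0.04  0.99  2.01]
```

View pics/t7z.png

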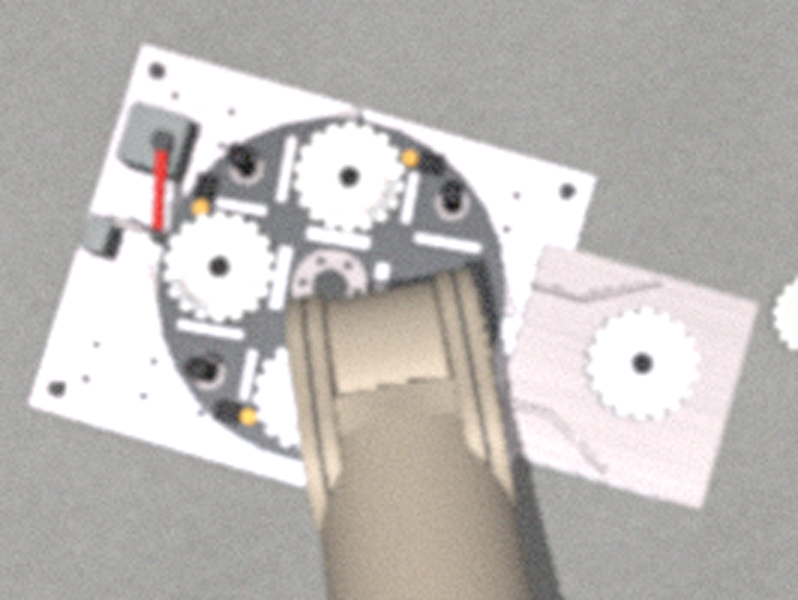

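Emit:
move_arm --claw '[0,0,0,0]' --dp '[[0.0103,0.0001,0],[0.0103,0.0001,0],[0.0103,0.0001,0],[0.0103,0.0001,0]]' --turn '[[0,0,0.0222],[0,0,0.0222],[0,0,0.0222],[0,0,0.0222]]'

```text
clock: 10.62
position: [0.47, 0.0498, 0.0593]
ee_rot: [0.506, 0.863, 0.001, 0.002]
ft_force: [4.2, -2.8, 4.6]
grip_width: 0.188
```

```bash
python3 -c "
from h import *
arc()"
```

```text
t 10.62 r 0.1187 ang -149.84 yaw+90 209.23 z 0.0593 Fr,Ft(acw+),Fz -2.2 4.5 4.6 grip 0.188
j [-0.44  0.13  0.26  2.03 -0.04  0.99  1.91]
```

Emit:
move_arm --claw '[0,0]' --dp '[[0.005,0,0],[0,0,0]]' --turn '[[0,0,0.011],[0,0,0]]'

```text
clock: 10.78
position: [0.4694, 0.051, 0.0594]
ee_rot: [0.509, 0.861, 0.001, 0.001]
ft_force: [2.2, -2.7, 5.4]
grip_width: 0.195
```

```bash
python3 -c "
from h import *
arc()"
```

```text
t 10.78 r 0.1187 ang -150.47 yaw+90 208.77 z 0.0594 Fr,Ft(acw+),Fz -0.6 3.4 5.4 grip 0.195
j [-0.45  0.12  0.26  2.03 -0.04  0.99  1.9 ]
```

Emit:
move_arm --claw '[0,0]' --dp '[[0.005,0,0],[0,0,0]]' --turn '[[0,0,0.011],[0,0,0]]'

```text
clock: 10.95
position: [0.469, 0.0518, 0.0593]
ee_rot: [0.513, 0.858, 0.001, 0.001]
ft_force: [4.4, -1.8, 4.9]
grip_width: 0.188
```

Emit:
move_arm --claw '[0,0]' --dp '[[0.005,0,0],[0,0,0]]' --turn '[[0,0,0.011],[0,0,0]]'

```text
clock: 11.12
position: [0.4685, 0.0527, 0.0593]
ee_rot: [0.517, 0.856, 0.001, 0.001]
ft_force: [2.8, -3.1, 5.0]
grip_width: 0.189
```

```bash
python3 -c "
from h import *
arc()"
```

```text
t 11.12 r 0.1187 ang -151.39 yaw+90 207.78 z 0.0593 Fr,Ft(acw+),Fz -1.0 4.1 5.0 grip 0.189
j [-0.45  0.12  0.25  2.03 -0.04  0.99  1.88]
```

Emit:
move_arm --claw '[0,0]' --dp '[[0.005,0,0],[0,0,0]]' --turn '[[0,0,0.011],[0,0,0]]'

```text
clock: 11.28
position: [0.468, 0.0535, 0.0593]
ee_rot: [0.52, 0.854, 0.001, 0.001]
ft_force: [4.2, -2.1, 5.6]
grip_width: 0.19
```

Emit:
move_arm --claw '[0,0]' --dp '[[0.005,0,0],[0,0,0]]' --turn '[[0,0,0.011],[0,0,0]]'

```text
clock: 11.45
position: [0.4675, 0.0545, 0.0593]
ee_rot: [0.524, 0.852, 0.001, 0.001]
ft_force: [4.0, -2.2, 7.0]
grip_width: 0.188
```

```bash
python3 -c "
from h import *
arc()"
```

```text
t 11.45 r 0.1187 ang -152.38 yaw+90 206.8 z 0.0593 Fr,Ft(acw+),Fz -2.5 3.8 7.0 grip 0.188
j [-0.45  0.12  0.25  2.03 -0.04  0.99  1.86]
```

Emit:
move_arm --claw '[0,0]' --dp '[[0.005,0,0],[0,0,0]]' --turn '[[0,0,0.011],[0,0,0]]'

```text
clock: 11.62
position: [0.4674, 0.0547, 0.0593]
ee_rot: [0.528, 0.849, 0.001, 0.002]
ft_force: [5.4, -4.8, 3.9]
grip_width: 0.19
```

Emit:
move_arm --claw '[0,0]' --dp '[[0.005,0,0],[0,0,0]]' --turn '[[0,0,0.011],[0,0,0]]'

```text
clock: 11.78
position: [0.4674, 0.0548, 0.0594]
ee_rot: [0.532, 0.847, 0.001, 0.002]
ft_force: [7.4, -8.2, 2.8]
grip_width: 0.19
```

```bash
python3 -c "
from h import *
arc()
snap('wrist','w8.png')
_,im=snap('top','t8.png'); im=cv2.imread('pics/t8.png')[110:310,170:436]
im=cv2.convertScaleAbs(im,alpha=1.2,beta=10)
cv2.imwrite('pics/t8z.png',cv2.resize(im,None,fx=3,fy=3,interpolation=cv2.INTER_CUBIC))
"
```

```text
t 11.78 r 0.1187 ang -152.53 yaw+90 205.77 z 0.0594 Fr,Ft(acw+),Fz -2.8 10.7 2.8 grip 0.19
j [-0.46  0.12  0.25  2.04 -0.03  0.99  1.84]
```

View pics/t8z.png

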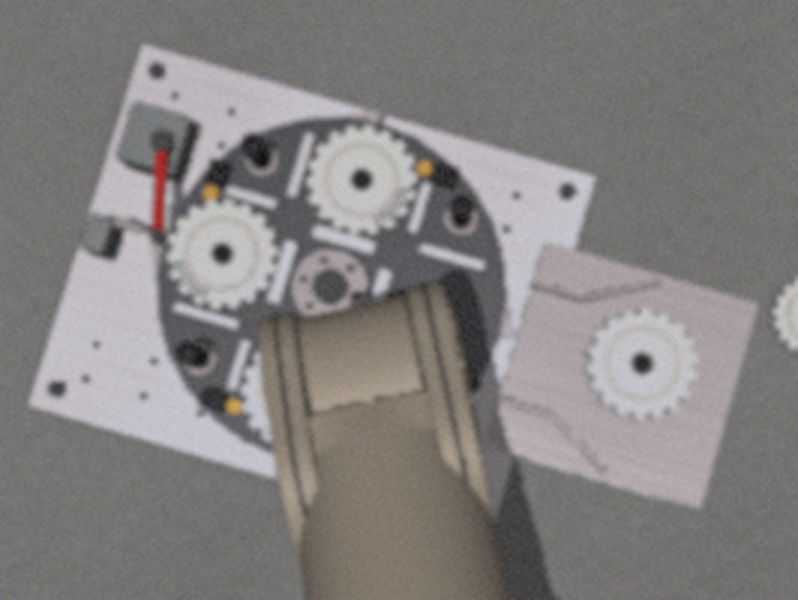

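View pics/w8.png

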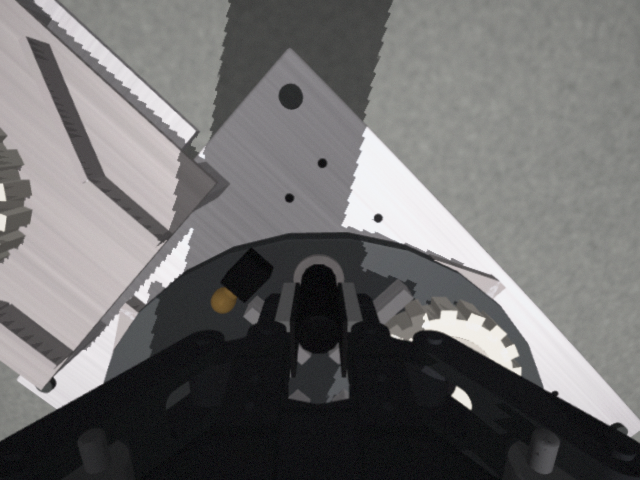

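Emit:
move_arm --claw '[0,0,0]' --dp '[[0.005,0,0],[0,0,0],[0,0,0]]' --turn '[[0,0,0],[0,0,0],[0,0,0]]'

```text
clock: 12.13
position: [0.4674, 0.0548, 0.0594]
ee_rot: [0.532, 0.847, 0.0, 0.003]
ft_force: [9.6, -11.2, 1.6]
grip_width: 0.192
```

```bash
python3 -c "
from h import *
arc()"
```

```text
t 12.13 r 0.1187 ang -152.57 yaw+90 205.75 z 0.0594 Fr,Ft(acw+),Fz -3.4 14.3 1.6 grip 0.192
j [-0.46  0.12  0.25  2.04 -0.03  0.99  1.83]
```

Emit:
move_arm --claw '[0,0,0,0,0,0]' --dp '[[0.005,0,0],[0.003,0,0],[0,0,0],[0,0,0],[0,0,0],[0,0,0]]' --turn '[[0,0,0],[0,0,0],[0,0,0],[0,0,0],[0,0,0],[0,0,0]]'

```text
clock: 12.63
position: [0.4674, 0.0549, 0.0594]
ee_rot: [0.532, 0.847, 0.0, 0.004]
ft_force: [13.6, -16.7, -1.2]
grip_width: 0.189
```

```bash
python3 -c "
from h import *
arc()"
```

```text
t 12.63 r 0.1186 ang -152.6 yaw+90 205.68 z 0.0594 Fr,Ft(acw+),Fz -4.4 21.1 -1.2 grip 0.189
j [-0.46  0.12  0.25  2.04 -0.03  0.98  1.83]
```

Emit:
move_arm --claw '[0,0,0]' --dp '[[-0.006,0,0],[-0.006,0,0],[0,0,0]]' --turn '[[0,0,0],[0,0,0],[0,0,0]]'

```text
clock: 12.88
position: [0.4674, 0.0548, 0.0594]
ee_rot: [0.532, 0.847, 0.001, 0.002]
ft_force: [7.6, -8.4, 2.9]
grip_width: 0.19
```

```bash
python3 -c "
from h import *
arc()"
```

```text
t 12.88 r 0.1187 ang -152.55 yaw+90 205.77 z 0.0594 Fr,Ft(acw+),Fz -2.9 10.9 2.9 grip 0.19
j [-0.46  0.12  0.25  2.04 -0.03  0.99  1.84]
```

Emit:
move_arm --claw '[0.4,0.8,1,1,1,1]' --dp '[[0,0,0],[0,0,0],[0,0,0],[0,0,0],[0,0,0],[0,0,0]]' --turn '[[0,0,0],[0,0,0],[0,0,0],[0,0,0],[0,0,0],[0,0,0]]'

```text
clock: 13.38
position: [0.4648, 0.057, 0.0582]
ee_rot: [0.53, 0.848, -0.0, -0.0]
ft_force: [0.3, -0.6, 0.3]
grip_width: 0.995
```

Emit:
move_arm --claw '[1,1,1,1,1,1]' --dp '[[0,0,-0.08],[0,0,-0.12],[0,0,-0.15],[0,0,-0.15],[0,0,-0.1],[0,0,0]]' --turn '[[0,0,0],[0,0,0],[0,0,0],[0,0,0],[0,0,0],[0,0,0]]'

```text
clock: 13.88
position: [0.4672, 0.0573, 0.1826]
ee_rot: [0.53, 0.848, 0.003, 0.002]
ft_force: [0.8, -0.5, -0.6]
grip_width: 0.999
```

```bash
python3 -c "
from h import *
arc();to([.48,-.2,.19],-18)"
```

```text
t 13.88 r 0.1177 ang -153.69 yaw+90 205.95 z 0.1826 Fr,Ft(acw+),Fz -0.5 0.8 -0.6 grip 0.999
j [-0.47 -0.02  0.25  1.89  0.    1.26  1.8 ]
t 13.88 pos [0.4672 0.0573 0.1826] yaw 115.95 F [ 0.85 -0.5  -0.55] grip 0.999
dp total [-1.185  -0.5052 -0.0393] turn z 2.9767
```

Run:
```python
from h import *
_,im=snap('top','t9.png'); im=cv2.imread('pics/t9.png')
for s,f in((im[110:310,170:436],'t9z'),):
    cv2.imwrite(f'pics/{f}.png',cv2.resize(s,None,fx=3,fy=3,interpolation=cv2.INTER_CUBIC))
c=cam('top')
f=lambda l:np.array(l)/3.+[170,110]-1/3
r=ray(c,f([(222,253),(361,178)]),.079)[:,:2]
for v in r: d=v-CT; print(np.linalg.norm(d),np.degrees(np.arctan2(d[1],d[0])))
```

```text
0.08766509967702506 71.76754876638537
0.08859975345296982 -18.030264355766057
```

View pics/t9z.png

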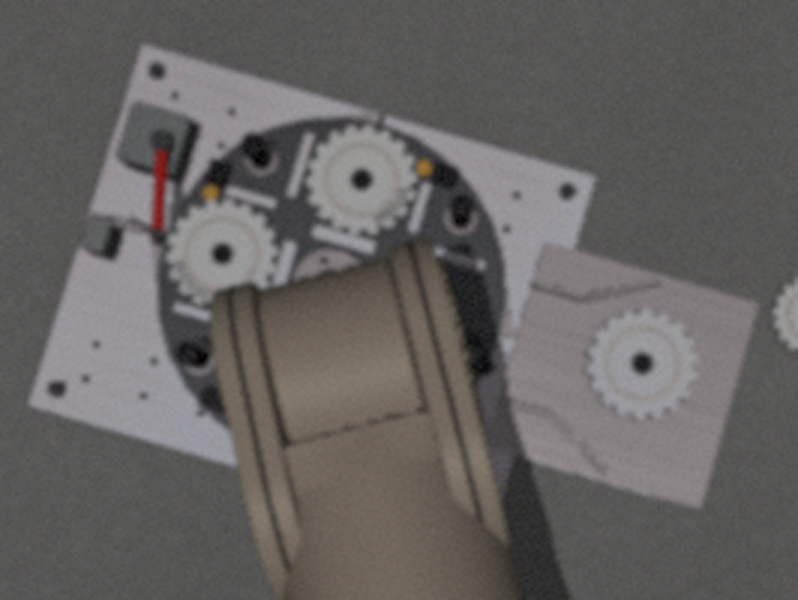

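```bash
cat >> h.py <<'E'
FY=71.9
FX=np.array([np.cos(np.radians(FY)),np.sin(np.radians(FY))]); FYv=np.array([-FX[1],FX[0]])
def w(x,y): return CT+FX*x+FYv*y
def fx(p): d=np.array(p)[:2]-CT; return (1000*d@FX).round(1),(1000*d@FYv).round(1)
E
python3 -c "
from h import *
p=w(-.316,-.011); print(p, np.linalg.norm(p)); to([*p,.19],-18.1)"
```

```text
[ 0.48498192 -0.19428041] 0.5224484112606955
t 13.93 pos [0.4662 0.0572 0.1803] yaw 115.96 F [-0.24  0.72 -0.11] grip 0.999
dp total [-1.1714 -0.4659 -0.0498] turn z 2.9792
```

Emit:
move_arm --claw '[1,1,1,1,1,1,1,1]' --dp '[[-0.146,-0.058,-0.006],[-0.146,-0.058,-0.006],[-0.146,-0.058,-0.006],[-0.146,-0.058,-0.006],[-0.146,-0.058,-0.006],[-0.146,-0.058,-0.006],[-0.146,-0.058,-0.006],[-0.146,-0.058,-0.006]]' --turn '[[0,0,0],[0,0,0],[0,0,0],[0,0,0],[0,0,0],[0,0,0],[0,0,0],[0,0,0]]'

```text
clock: 14.6
position: [0.4831, -0.1952, 0.1868]
ee_rot: [0.53, 0.848, -0.0, -0.001]
ft_force: [0.8, -0.5, -0.3]
grip_width: 1.001
```

Emit:
move_arm --claw '[0.5,0.5,0.5,0.5,0.5,0.5,0.5,0.5]' --dp '[[0,0,0],[0,0,0],[0,0,0],[0,0,0],[0,0,0],[0,0,0],[0,0,0],[0,0,0]]' --turn '[[0,0,0.15],[0,0,0.15],[0,0,0.15],[0,0,0.15],[0,0,0.15],[0,0,0.15],[0,0,0.15],[0,0,0.15]]'

```text
clock: 15.27
position: [0.4832, -0.1936, 0.1866]
ee_rot: [0.859, 0.512, -0.001, -0.001]
ft_force: [0.0, -0.0, 0.7]
grip_width: 0.498
```

Emit:
move_arm --claw '[0.4,0.4,0.4,0.4,0.4,0.4,0.4,0.4]' --dp '[[0,0,0],[0,0,0],[0,0,0],[0,0,0],[0,0,0],[0,0,0],[0,0,0],[0,0,0]]' --turn '[[0,0,0.15],[0,0,0.15],[0,0,0.15],[0,0,0.15],[0,0,0.15],[0,0,0.15],[0,0,0.15],[0,0,0.15]]'

```text
clock: 15.93
position: [0.4832, -0.1936, 0.1866]
ee_rot: [0.998, 0.067, -0.001, -0.0]
ft_force: [0.7, -0.2, 1.0]
grip_width: 0.401
```

Emit:
move_arm --claw '[0.35,0.35,0.35,0.35,0.35,0.35]' --dp '[[0,0,0],[0,0,0],[0,0,0],[0,0,0],[0,0,0],[0,0,0]]' --turn '[[0,0,0.15],[0,0,0.15],[0,0,0.15],[0,0,0.13],[0,0,0],[0,0,0]]'

```text
clock: 16.43
position: [0.4834, -0.1937, 0.187]
ee_rot: [0.988, -0.156, -0.001, 0.0]
ft_force: [-0.7, 0.8, 0.1]
grip_width: 0.354
```

```bash
python3 -c "
from h import *
p=w(-.316,-.011); to([*p,.19],-18.1); print(fx(manip.get_obs()['position']))
o,im=snap('wrist','w10.png'); c=cam('wrist',o); print(proj(c,[o['position'],o['position']+[0,0,.033]]))
"
```

```text
t 16.43 pos [ 0.4834 -0.1937  0.187 ] yaw -17.95 F [-0.7   0.78  0.12] grip 0.354
dp total [ 0.0083  0.0005 -0.0151] turn z 0.0034
(np.float64(-315.9), np.float64(-9.3))
[[318.49631605 273.09893744]
 [318.48416202 300.23547902]]
```

View pics/w10.png

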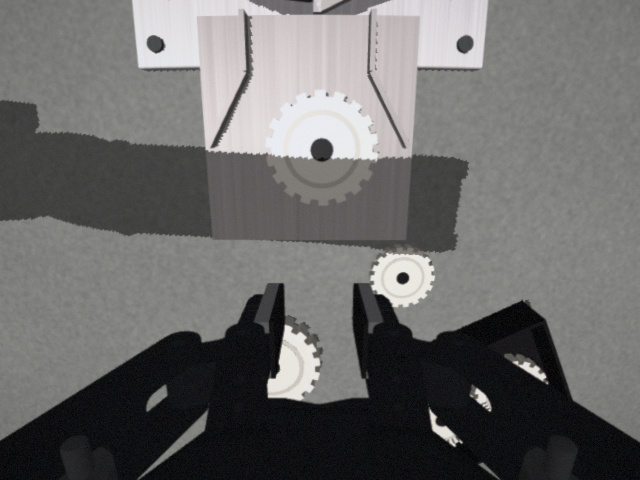

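```bash
python3 -c "
from h import *
o=manip.get_obs(); c=cam('wrist',o)
print('hole',fx(ray(c,[(321,150)],.080)[0]),'sides',[fx(q) for q in ray(c,[(266,146),(380,152),(322,90),(320,206)],.080)])
print('deck end',fx(ray(c,[(310,239)],.064)[0]),'inner',fx(ray(c,[(310,15)],.064)[0]),[fx(q) for q in ray(c,[(246,72),(371,72)],.078)])
t=cam('top'); f=lambda l:np.array(l)/3.+[170,110]-1/3
print('top hole',fx(ray(t,f([(642,362)]),.080)[0]), [fx(q) for q in ray(t,f([(583,297),(586,298),(533,283),(504,399),(548,408)]),.078)])
"
```

```text
hole (np.float64(-255.3), np.float64(-11.1)) sides [(np.float64(-252.4), np.float64(31.6)), (np.float64(-256.5), np.float64(-57.1)), (np.float64(-211.5), np.float64(-11.6)), (np.float64(-299.4), np.float64(-10.6))]
deck end (np.float64(-331.6), np.float64(-2.0)) inner (np.float64(-155.6), np.float64(-2.3)) [(np.float64(-198.5), np.float64(45.2)), (np.float64(-198.3), np.float64(-48.1))]
top hole (np.float64(-252.9), np.float64(-11.5)) [(np.float64(-194.5), np.float64(-47.8)), (np.float64(-197.0), np.float64(-47.8)), (np.float64(-153.7), np.float64(-47.3)), (np.float64(-157.7), np.float64(46.9)), (np.float64(-192.7), np.float64(43.9))]
```

Emit:
move_arm --claw '[0.35,0.35,0.35,0.35,0.35,0.35,0.35,0.35]' --dp '[[0.01,0,0.1],[0,0,0.15],[0,0,0.15],[0,0,0.15],[0,0,0.1],[0,0,0.05],[0,0,0],[0,0,0]]' --turn '[[0,0,0],[0,0,0],[0,0,0],[0,0,0],[0,0,0],[0,0,0],[0,0,0],[0,0,0]]'

```text
clock: 17.15
position: [0.4859, -0.1947, 0.0483]
ee_rot: [0.988, -0.157, -0.0, 0.0]
ft_force: [0.4, -0.8, 0.3]
grip_width: 0.348
```

Emit:
move_arm --claw '[0.35,0.35,0.35]' --dp '[[0,0,0.02],[0,0,0.02],[0,0,0]]' --turn '[[0,0,0],[0,0,0],[0,0,0]]'

```text
clock: 17.4
position: [0.4861, -0.1944, 0.04]
ee_rot: [0.988, -0.157, 0.0, -0.0]
ft_force: [-0.6, -0.1, -0.4]
grip_width: 0.347
```

```bash
python3 -c "
from h import *
to([.5,-.2,.03],-18.1); print(fx(manip.get_obs()['position']))
"
```

```text
t 17.4 pos [ 0.4861 -0.1944  0.04  ] yaw -18.11 F [-0.59 -0.15 -0.44] grip 0.347
dp total [0.075  0.0051 0.0502] turn z -0.0002
(np.float64(-315.8), np.float64(-12.0))
```

Probe down in 2 mm steps for the deck.

Emit:
move_arm --claw '[0.35,0.35]' --dp '[[0,0,0.015],[0,0,0]]' --turn '[[0,0,0],[0,0,0]]'

```text
clock: 17.57
position: [0.4858, -0.1944, 0.0368]
ee_rot: [0.988, -0.158, 0.0, -0.0]
ft_force: [-0.5, 0.5, 0.1]
grip_width: 0.35
```

Emit:
move_arm --claw '[0.35,0.35]' --dp '[[0,0,0.015],[0,0,0]]' --turn '[[0,0,0],[0,0,0]]'

```text
clock: 17.73
position: [0.4856, -0.1944, 0.0335]
ee_rot: [0.988, -0.158, -0.0, -0.0]
ft_force: [-0.8, 0.3, -0.3]
grip_width: 0.349
```

Emit:
move_arm --claw '[0.35,0.35]' --dp '[[0,0,0.01],[0,0,0]]' --turn '[[0,0,0],[0,0,0]]'

```text
clock: 17.9
position: [0.4856, -0.1944, 0.0316]
ee_rot: [0.988, -0.158, -0.0, -0.0]
ft_force: [0.8, 0.4, 0.3]
grip_width: 0.349
```

Emit:
move_arm --claw '[0.35,0.35]' --dp '[[0,0,0.01],[0,0,0]]' --turn '[[0,0,0],[0,0,0]]'

```text
clock: 18.07
position: [0.4859, -0.1946, 0.0307]
ee_rot: [0.987, -0.158, 0.0, -0.0]
ft_force: [-5.4, 2.3, 12.9]
grip_width: 0.352
```

Emit:
move_arm --claw '[0.35,0.35,0.35,0.35,0.35,0.35,0.35,0.35]' --dp '[[0,0,-0.022],[0,0,0],[0,-0.025,0],[0,-0.025,0],[0,-0.025,0],[-0.005,-0.025,0],[-0.005,-0.025,0],[-0.005,-0.025,0]]' --turn '[[0,0,0],[0,0,0],[0,0,0],[0,0,0],[0,0,0],[0,0,0],[0,0,0],[0,0,0]]'

```text
clock: 18.73
position: [0.4923, -0.1643, 0.0342]
ee_rot: [0.988, -0.157, -0.0, -0.0]
ft_force: [-0.3, -0.4, 0.2]
grip_width: 0.347
```

```bash
cat >> h.py <<'E'
def st(n=None):
    o=manip.get_obs(); F=o['ft_force'];print('t',round(o['clock'],2),'fix',fx(o['position']),'z',o['position'][2].round(4),'yaw',round(yaw(o),2),'Fx,Fy,Fz fixture',(F[:2]@FX).round(1),(F[:2]@FYv).round(1),F[2].round(1))
    if n: snap('wrist',n)
E
python3 -c "
from h import *
st('w11.png')"
```

```text
t 18.73 fix (np.float64(-285.3), np.float64(-8.6)) z 0.0342 yaw -18.12 Fx,Fy,Fz fixture -0.5 0.1 0.2
```

View pics/w11.png

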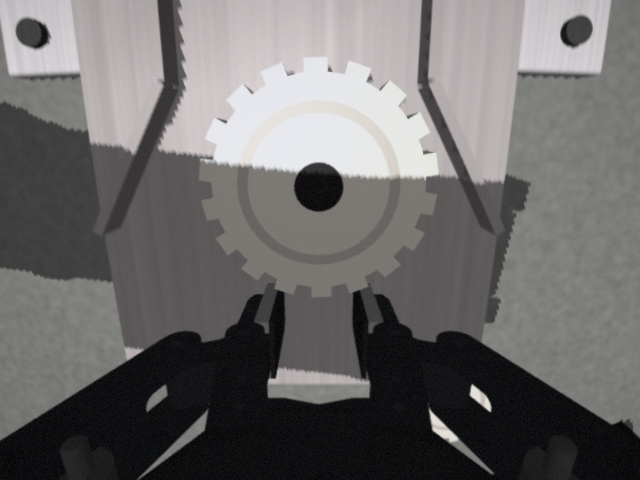

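Emit:
move_arm --claw '[0.35,0.35,0.35,0.35,0.35,0.35,0.35,0.35]' --dp '[[-0.005,-0.025,0],[-0.005,-0.025,0],[-0.005,-0.025,0],[-0.005,-0.025,0],[-0.005,-0.025,0],[-0.005,-0.025,0],[-0.005,-0.025,0],[0,-0.02,0]]' --turn '[[0,0,0],[0,0,0],[0,0,0],[0,0,0],[0,0,0],[0,0,0],[0,0,0],[0,0,0]]'

```text
clock: 19.45
position: [0.4977, -0.1251, 0.0343]
ee_rot: [0.988, -0.157, -0.0, -0.0]
ft_force: [-0.2, -0.8, -0.4]
grip_width: 0.349
```

```bash
python3 -c "
from h import *
st('w12.png')"
```

```text
t 19.45 fix (np.float64(-246.3), np.float64(-1.6)) z 0.0343 yaw -18.12 Fx,Fy,Fz fixture -0.9 -0.1 -0.4
```

View pics/w12.png

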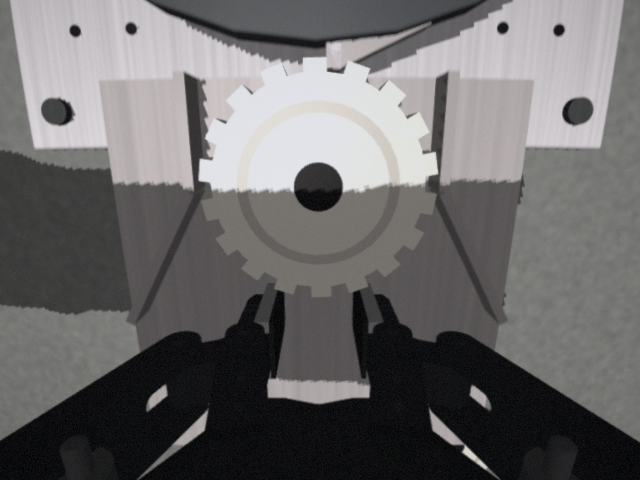

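Emit:
move_arm --claw '[0.35,0.35,0.35,0.35,0.35,0.35,0.35]' --dp '[[0,-0.025,0],[0,-0.025,0],[0,-0.025,0],[0,-0.025,0],[0,-0.025,0],[0,-0.025,0],[0,-0.02,0]]' --turn '[[0,0,0],[0,0,0],[0,0,0],[0,0,0],[0,0,0],[0,0,0],[0,0,0]]'

```text
clock: 20.08
position: [0.5086, -0.0928, 0.0343]
ee_rot: [0.988, -0.157, 0.0, -0.0]
ft_force: [-0.7, -1.1, 0.9]
grip_width: 0.347
```

```bash
python3 -c "
from h import *
st('w13.png')"
```

```text
t 20.08 fix (np.float64(-212.3), np.float64(-1.9)) z 0.0343 yaw -18.12 Fx,Fy,Fz fixture -1.3 0.3 0.9
```

View pics/w13.png

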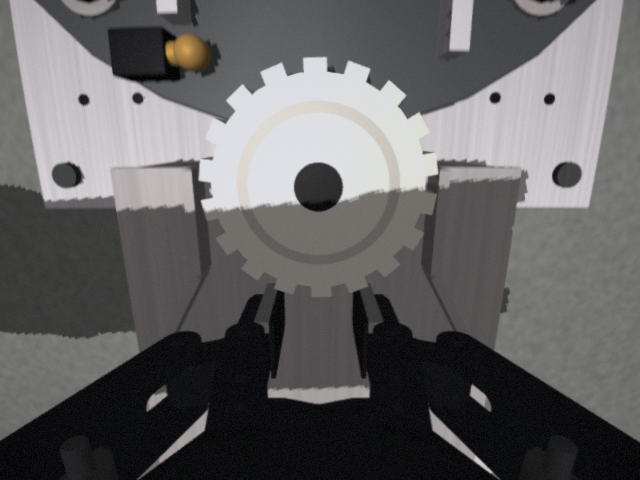

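Emit:
move_arm --claw '[0.35,0.35,0.35,0.35,0.35,0.35,0.35]' --dp '[[0,-0.02,0],[0,-0.02,0],[0,-0.02,0],[0,-0.02,0],[0,-0.02,0],[0,-0.02,0],[0,-0.02,0]]' --turn '[[0,0,0],[0,0,0],[0,0,0],[0,0,0],[0,0,0],[0,0,0],[0,0,0]]'

```text
clock: 20.72
position: [0.5172, -0.0665, 0.0342]
ee_rot: [0.988, -0.158, 0.0, -0.0]
ft_force: [0.8, -1.9, -1.1]
grip_width: 0.35
```

```bash
python3 -c "
from h import *
st('w14.png')"
```

```text
t 20.72 fix (np.float64(-184.6), np.float64(-1.9)) z 0.0342 yaw -18.14 Fx,Fy,Fz fixture -1.6 -1.4 -1.1
```

View pics/w14.png

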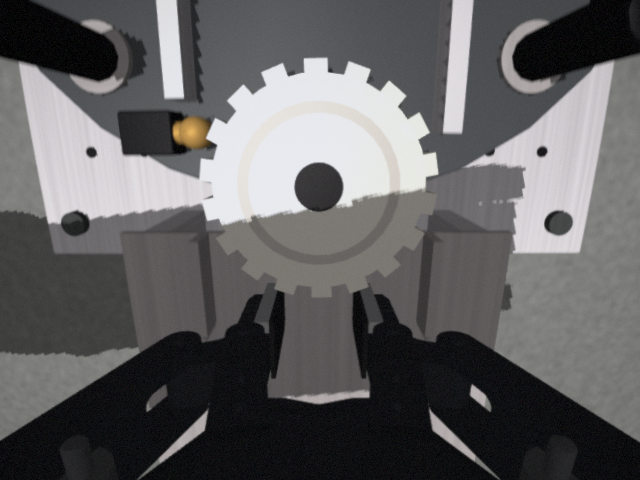

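Emit:
move_arm --claw '[0.35,0.35,0.35,0.35,0.35,0.35]' --dp '[[0,-0.01,0],[0,-0.01,0],[0,-0.01,0],[0,-0.01,0],[0,-0.01,0],[0,-0.01,0]]' --turn '[[0,0,0],[0,0,0],[0,0,0],[0,0,0],[0,0,0],[0,0,0]]'

```text
clock: 21.27
position: [0.5209, -0.0555, 0.0343]
ee_rot: [0.987, -0.158, 0.0, -0.0]
ft_force: [1.5, -1.9, -1.3]
grip_width: 0.353
```

```bash
python3 -c "
from h import *
st()"
```

```text
t 21.27 fix (np.float64(-172.9), np.float64(-2.0)) z 0.0343 yaw -18.15 Fx,Fy,Fz fixture -1.4 -2.0 -1.3
```

Emit:
move_arm --claw '[0.35,0.35,0.35,0.35]' --dp '[[0,-0.01,0],[0,-0.01,0],[0,-0.01,0],[0,0,0]]' --turn '[[0,0,0],[0,0,0],[0,0,0],[0,0,0]]'

```text
clock: 21.6
position: [0.5227, -0.0491, 0.0342]
ee_rot: [0.988, -0.157, -0.0, -0.0]
ft_force: [0.2, -0.3, -1.2]
grip_width: 0.348
```

```bash
python3 -c "
from h import *
st('w15.png')"
```

```text
t 21.6 fix (np.float64(-166.3), np.float64(-1.7)) z 0.0342 yaw -18.1 Fx,Fy,Fz fixture -0.2 -0.3 -1.2
```

View pics/w15.png

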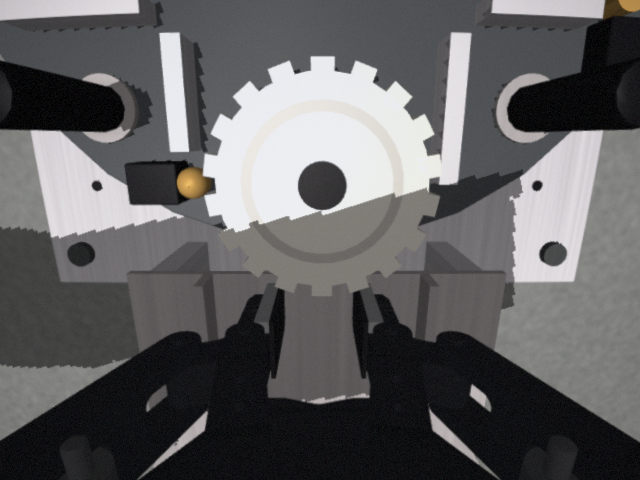

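Emit:
move_arm --claw '[0.35,0.35,0.35,0.35,0.35,0.35,0.35]' --dp '[[0,-0.01,0],[0,-0.01,0],[0,-0.01,0],[0,-0.01,0],[0,-0.01,0],[0,-0.01,0],[0,-0.01,0]]' --turn '[[0,0,0],[0,0,0],[0,0,0],[0,0,0],[0,0,0],[0,0,0],[0,0,0]]'

```text
clock: 22.23
position: [0.5271, -0.0361, 0.0343]
ee_rot: [0.988, -0.158, -0.0, -0.0]
ft_force: [1.5, -1.8, -0.3]
grip_width: 0.352
```

```bash
python3 -c "
from h import *
st('w16.png')"
```

```text
t 22.23 fix (np.float64(-152.6), np.float64(-1.9)) z 0.0343 yaw -18.13 Fx,Fy,Fz fixture -1.3 -2.0 -0.3
```

View pics/w16.png

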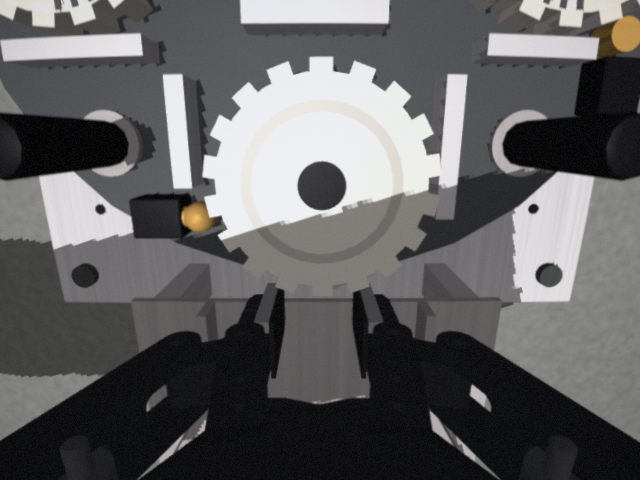

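Emit:
move_arm --claw '[0.35,0.35,0.35,0.35]' --dp '[[0,-0.01,0],[0,-0.01,0],[0,-0.01,0],[0,0,0]]' --turn '[[0,0,0],[0,0,0],[0,0,0],[0,0,0]]'

```text
clock: 22.62
position: [0.529, -0.0301, 0.0343]
ee_rot: [0.988, -0.157, -0.0, -0.0]
ft_force: [0.4, 0.3, -0.7]
grip_width: 0.352
```

```bash
python3 -c "
from h import *
st()"
```

```text
t 22.62 fix (np.float64(-146.3), np.float64(-1.8)) z 0.0343 yaw -18.1 Fx,Fy,Fz fixture 0.4 -0.2 -0.7
```

Emit:
move_arm --claw '[0.35,0.35,0.35]' --dp '[[0,-0.01,0],[0,-0.005,0],[0,0,0]]' --turn '[[0,0,0],[0,0,0],[0,0,0]]'

```text
clock: 22.87
position: [0.5299, -0.0276, 0.0343]
ee_rot: [0.988, -0.157, 0.0, -0.0]
ft_force: [1.0, -0.2, -0.1]
grip_width: 0.355
```

```bash
python3 -c "
from h import *
st('w17.png')"
```

```text
t 22.87 fix (np.float64(-143.6), np.float64(-1.9)) z 0.0343 yaw -18.12 Fx,Fy,Fz fixture 0.1 -1.0 -0.1
```

View pics/w17.png

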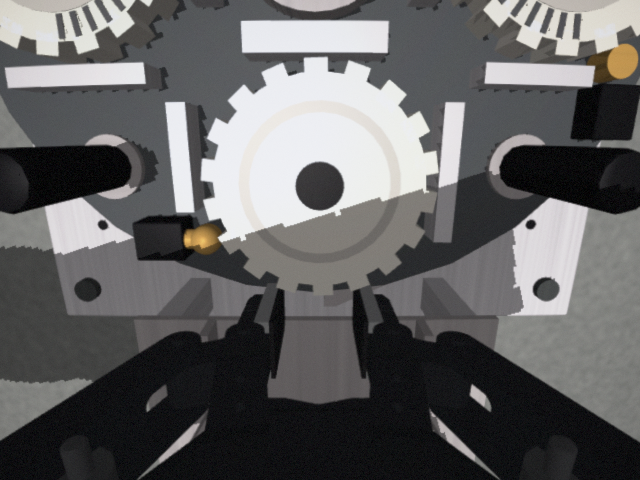

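Emit:
move_arm --claw '[0.35,0.35,0.35]' --dp '[[0,-0.005,0],[0,-0.005,0],[0,0,0]]' --turn '[[0,0,0],[0,0,0],[0,0,0]]'

```text
clock: 23.17
position: [0.5305, -0.0258, 0.0343]
ee_rot: [0.988, -0.158, 0.0, -0.0]
ft_force: [-1.0, 0.1, -0.1]
grip_width: 0.348
```

```bash
python3 -c "
from h import *
st()"
```

```text
t 23.17 fix (np.float64(-141.7), np.float64(-1.9)) z 0.0343 yaw -18.13 Fx,Fy,Fz fixture -0.2 1.0 -0.1
```

Emit:
move_arm --claw '[0.35,0.35,0.35]' --dp '[[0,-0.005,0],[0,-0.005,0],[0,0,0]]' --turn '[[0,0,0],[0,0,0],[0,0,0]]'

```text
clock: 23.42
position: [0.5306, -0.0254, 0.0342]
ee_rot: [0.987, -0.158, -0.0, 0.001]
ft_force: [-2.1, -4.4, 1.5]
grip_width: 0.352
```

```bash
python3 -c "
from h import *
st('w18.png')"
```

```text
t 23.42 fix (np.float64(-141.3), np.float64(-1.9)) z 0.0342 yaw -18.2 Fx,Fy,Fz fixture -4.8 0.6 1.5
```

View pics/w18.png

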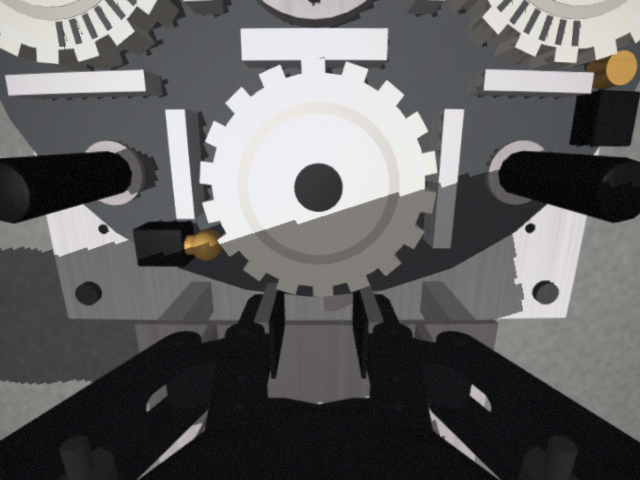

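Emit:
move_arm --claw '[0.35,0.35,0.35,0.35]' --dp '[[0,-0.005,0],[0,-0.005,0],[0,0,0],[0,0,0]]' --turn '[[0,0,0],[0,0,0],[0,0,0],[0,0,0]]'

```text
clock: 23.8
position: [0.5307, -0.0252, 0.0342]
ee_rot: [0.987, -0.159, -0.001, 0.001]
ft_force: [-3.0, -9.9, 4.0]
grip_width: 0.354
```

```bash
python3 -c "
from h import *
st()"
```

```text
t 23.8 fix (np.float64(-141.0), np.float64(-1.9)) z 0.0342 yaw -18.27 Fx,Fy,Fz fixture -10.3 -0.2 4.0
```

Emit:
move_arm --claw '[0.35,0.35,0.35,0.35,0.35,0.35,0.35,0.35]' --dp '[[0,0.02,0],[0,0.05,0],[0,0.08,0],[0,0.05,-0.1],[0,0,-0.15],[0,0,-0.15],[0,0,-0.15],[0,0,-0.15]]' --turn '[[0,0,0],[0,0,0],[0,0,0],[0,0,0],[0,0,0],[0,0,0],[0,0,0],[0,0,0]]'

```text
clock: 24.47
position: [0.5188, -0.0606, 0.1758]
ee_rot: [0.987, -0.158, 0.0, -0.0]
ft_force: [-0.4, 0.8, 0.2]
grip_width: 0.347
```

Emit:
move_arm --claw '[0.35,0.35]' --dp '[[0,0,-0.05],[0,0,0]]' --turn '[[0,0,0],[0,0,0]]'

```text
clock: 24.63
position: [0.5207, -0.0604, 0.1871]
ee_rot: [0.988, -0.158, 0.002, -0.001]
ft_force: [0.8, -0.4, -0.6]
grip_width: 0.35
```

```bash
python3 -c "
from h import *
st('w19.png')
_,im=snap('top','t19.png'); im=cv2.imread('pics/t19.png')[110:310,170:436]
cv2.imwrite('pics/t19z.png',cv2.resize(im,None,fx=3,fy=3,interpolation=cv2.INTER_CUBIC))"
```

```text
t 24.63 fix (np.float64(-177.7), np.float64(-3.4)) z 0.1871 yaw -18.13 Fx,Fy,Fz fixture -0.1 -0.8 -0.6
```

View pics/w19.png

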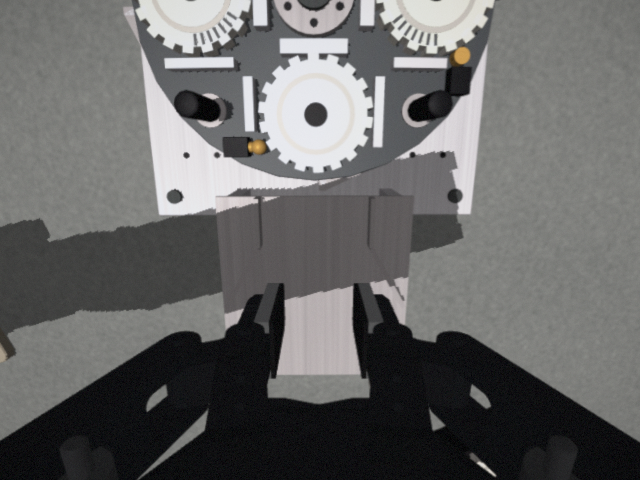

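View pics/t19z.png

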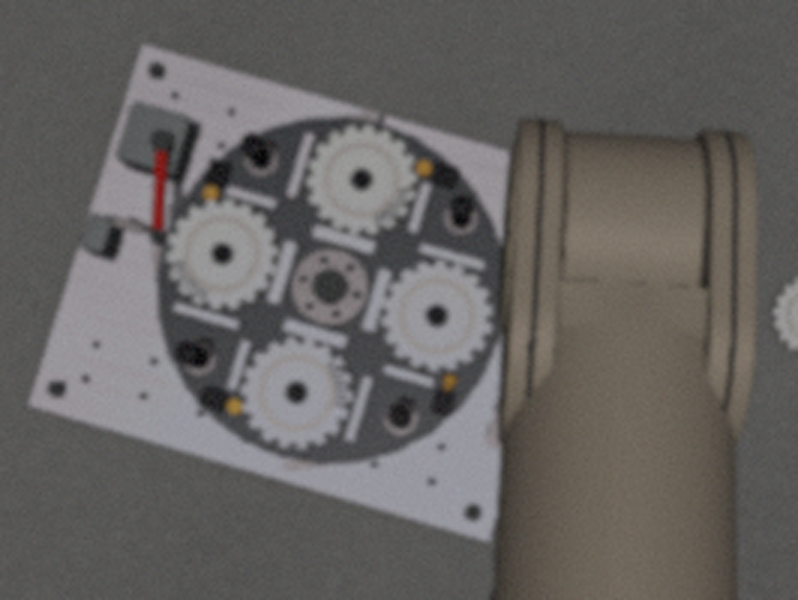

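Run:
```python
from h import *
c=cam('top')
def holes(f):
    g=cv2.GaussianBlur(cv2.imread(f,0),(3,3),0).astype(float); out=[]
    for z in [(222,253),(361,178),(437,315),(296,392)]:
        u,v=np.array(z)/3+[170,110]-1/3; v0,u0=int(round(v)),int(round(u))
        p=g[v0-5:v0+6,u0-5:u0+6]; wt=np.clip(105-p,0,None) if False else np.clip(np.median(p)*.85-p,0,None)
        yy,xx=np.mgrid[-5:6,-5:6]; m=xx**2+yy**2<=25; wt=wt*m
        out.append((u0+(wt*xx).sum()/wt.sum(),v0+(wt*yy).sum()/wt.sum()))
    return ray(c,out,.079)[:,:2]
a=holes('pics/t8.png');b=holes('pics/t9.png');d=holes('pics/t19.png')
print('shift t8->t19 mm',((d-a)[:2]*1000).round(2),((d-b)[:2]*1000).round(2))
ctr=(d[1]+d[3])/2; print('ctr',ctr)
for p in d: v=p-ctr; print(np.linalg.norm(v).round(4),np.degrees(np.arctan2(v[1],v[0])).round(2))
```

```text
shift t8->t19 mm [[-0.17  0.03]
 [ 0.02  0.11]] [[-0.05 -0.01]
 [ 0.02  0.06]]
ctr [0.57249965 0.10932591]
0.0879 71.89
0.088 -18.13
0.088 -107.29
0.088 161.87<stdin>:9: RuntimeWarning: invalid value encountered in scalar divide
```

```bash
python3 -c "
from h import *
st(); print(manip.hand_in())"
```

```text
t 24.73 fix (np.float64(-177.9), np.float64(-1.6)) z 0.1838 yaw -18.12 Fx,Fy,Fz fixture -1.0 0.2 -1.0
the job is handed in; nothing more can be done
None
```

The white ring is home in its nest with the dial on its stop, and the job was handed in at 24.7 s; no verdict was reported.

- **Dial:** I pinched a post and turned the dial about 129° anticlockwise, just past home. I then drew it back onto the pawl with about 21 N at the post, roughly 16 N more than turning needs, and released it.
- **Ring:** I pushed the ring along the slide with two part-open fingers, through the guides and past the catch, until it met the end wall. The last push was about 10 N.

**Last checks (top and wrist cameras):**
- The dial had not moved since the draw-back, to within 0.1–0.2 mm.
- The loaded ring sits 88.0 mm from the dial's axis, about 1.2 mm off the nest's centre line, and looks flat.
- The pawl looks dropped in the top view. I judged this by eye and did not measure the roller.
- The gripper is clear of everything with no contact force.
- I did not re-measure the tray, bottle and scanner at the end, but the arm never came near them.

**One disagreement:** the finger tips are about 33 mm short of the reported TCP. My first pinch therefore closed above the post; I found this in the pictures, corrected for it, and a touch on the deck confirmed it.

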